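# Set the spring dividers to the size stick

### The job

Fold the lid of the wooden instrument case straight up and leave it standing there, then take the spring dividers out of the case and squeeze their legs until the two points are as far apart as the two lines on the size stick (40 mm). Hold them level and steady with the left point above the left line and the right point above the right line, just clear of the stick, not more than about two centimetres above it, and finish while still holding them squeezed there so that the nut can be run up. Leave the other things on the bench alone.

Things in the scene. Friction and masses are not known exactly. Their poses are not given: they have to be found in the camera images.
- case: fixed wooden instrument case, 290 x 200 mm, 60 mm high (open box, walls and floor 8 mm) with a 10 mm flat lid on top. Origin under its centre; x axis (200 mm way) points to the hinge side, y axis (290 mm way) runs along the hinge, z up. Inside, two bars across it carry the dividers, undersides 27 mm above the bench
- lid (a joint): angle of the case lid: 0 shut, grows as it folds up about its hinge, 1.571 = standing straight up, stop at 2.0. The hinge is stiff (about 0.6 N m), so the lid stays at any angle. At the start it is shut or a little ajar (up to 0.25)
- lid_hinge (a point): middle of the lid's hinge line, at the case's rim (60 mm above the bench); the line runs along the case's y axis. Its frame turns with the lid: x in the lid's plane, away from the lid's free edge, z out of its outer face
- lid_handle (a point): middle of the round bar handle on the lid's outer face: bar 11 mm thick, 100 mm long, parallel to the hinge, on two posts 85 mm apart. In the frame of lid_hinge it lies at x -188, z +45 mm: 12 mm in from the lid's free edge (lid 200 mm wide), bar axis 35 mm off the face. Same axes as lid_hinge
- dividers_grip (a point): spring dividers: two steel legs joined by a bow spring, loose, lying flat in the case, 239 mm long, legs 10 mm thick, 0.15 kg. This point: midway between the two finger flats (outside of each leg, 40 mm long, 16 mm high), half-way up. x to the points (80 mm ahead; bow's end 159 mm behind; balance point some 30 mm behind), y to the left leg, z up. Frame fixed to the right leg
- leg_left (a joint): angle by which the dividers' legs are squeezed together about their pivot, 90 mm behind dividers_grip: 0 = sprung open against the nut (points 64 mm apart, 55 mm across the flats), 0.14 = points 40 mm apart, 42 mm across the flats, flats parallel. Points close 1.9 mm per mm at the flats; 8 N at the flats starts it, about 14 N at 0.14
- tip_left (a point): point of the dividers' left leg (the +y side of dividers_grip), round, 4 mm thick; given at its very end, half-way up
- tip_right (a point): point of the dividers' right leg, likewise
- line_left (a point): size stick: a pale wooden strip 200 x 36 x 12 mm screwed to the bench, two dark lines scribed across its upper face 40 mm apart, one each side of its middle. Given here: the middle of the left line (+y side), on the upper face, 12 mm above the bench; x along the line (36 mm long), y along the stick from right line to left line, z up
- line_right (a point): middle of the right line of the size stick, same axes
- splash: bystander: small bronze cymbal lying bell up, 160 mm across, 31 mm high; origin under its centre
- scraper: bystander: lathe hand scraper lying on the bench, wooden handle and steel blade, 270 x 30 x 30 mm; origin under the middle, its x axis runs along it to the blade
- earmuffs: bystander: black hearing protector, two cups and a headband, about 165 x 165 x 90 mm; origin under the middle of the cups
- hammer: bystander: hammer lying on its side, 260 mm long, 26 mm high; origin under the middle, its x axis runs to the head
- oilcan: bystander: steel oil can with a thin upright spout, 72 mm across, 170 mm high; origin under its centre
- tin: bystander: low round steel tin, 60 mm across, 36 mm high; origin under its centre
- brush: bystander: hand brush with a wooden handle, 200 mm long, 20 mm high; origin under the middle, its x axis runs to the bristles
There are look-alikes about, which are no part of the job. What is shaped like the part that bears line_left but purple is not meant.

How it is judged:
By the outcome, as a careful person would: the job done as asked, in the order asked, and still so for the second after the job is handed in, while the arm keeps its last pose, push and grip.
It also fails if it takes over 56 s, if anything falls off the work surface, if the arm or the gripper's body presses on something with over 40 N, if the wrist force passes 120 N, or if a joint passes its speed limit or range.

### The arm

A 7-joint arm with a two-finger parallel gripper is mounted at the origin on the work surface. World frame = base frame: x ahead of the robot, y to its left, z up, the work surface at z = 0. Lengths are in mm, angles in rad, forces in N, time in s.
With the tool pointing down it reaches from about 400 to 850 mm from the base axis. Payload 4.5 kg.
Tool frame: the origin (TCP) lies on the centre line of the jaws, within the pads' length; the fingertips stand 14 mm ahead of it and the grasp point (between the pads) lies 5 mm behind it (arm.nose_length is the distance from the TCP to the fingertips, in mm); z points along the fingers, y is the direction in which the jaws open and shut (so a half turn about z gives the same grasp; the last joint's range is limited). The gripper opens to 85 mm and grips with 20 to 120 N. Pads are 22 mm wide; open, the fingers measure 114 mm over their backs; the gripper's body (76 mm by 85 mm) begins 54 mm behind the grasp point. The pads swing forward as they close: fully open they stand 13 mm farther back than shut.
Start: joints at [-1.22, 0.689, -0.195, 1.565, 0.157, 0.902, -0.215], TCP at [194.686, 593.93, 219.517] pointing down, gripper open.
Joint ranges: [-3.01, 3.01], [-0.46, 2.08], [-1.47, 1.51], [0.13, 2.56], [-1, 4.14], [0.04, 2.09], [-2.66, 2.66]. Speed limits (rad/s): [2.57, 2.57, 3.14, 3.14, 3.14, 3.14, 3.14].

### API

Orientations are given as a unit quaternion [w, x, y, z].
In Python, from workcell import arm gives the robot as it stands.
- The arm moves only by the tool jog_arm, never from a script. Its argument "deltas" is text: rows parted by semicolons, each of 6 numbers parted by spaces: the shift along the tool's x, y, z in cm, then the turn, a rotation vector about the tool's x, y, z in degrees. A call has 1 to 12 rows; each row is the pose to reach, as a shift and turn from the pose commanded when the call began, along the tool's axes at that moment; what a row does not reach only later rows make up. A row lasts 1/10 s, in which the tool goes at most 50 mm and 8.59 degrees, less where a joint would pass 70% of its speed; a pose out of reach is approached as far as the arm can. A call with a gripper value outside its range is refused whole. "grip" is the gripper's target within -1 to 1 (fully open at 1, half-way at 0, shut at -1), set as the call begins (left out, the last holds). The fingers move at their own pace and stop on an object; "newtons" is the grip in N (left out, the last holds). Time passes only in rows, so rows that repeat a pose let the fingers close. It gives the time, the measured TCP pose, the force and the opening at its end, in the units of the state.
- arm.get_obs(): the state, without advancing time (a new reading comes with each control period).
- arm.grab_frame(name): name is "scene" or "side" or "wrist"; returns (picture, depth): 420x560x3 uint8, red, green, blue; 420x560 float32, mm along the optical axis (not along the pixel's ray), 0 where there is no reading.
- arm.camera_model(name): a dict with "K" (3x3 intrinsics, pixels), "distortion" ([k1, k2, p1, p2, k3] as OpenCV has them; the pictures are not rectified), "rvec" (rotation vector, rad) and "tvec" (3), from world to camera coordinates, as OpenCV has them; the wrist camera has in their place "T_tool_cam" (4x4, takes a point from camera to tool coordinates, whose origin is the TCP and whose axes are the flange's). Camera axes: x right, y down, z forward; pixel columns grow to the right and rows downward; lengths in mm; the calibration is good to about 2 mm. A picture is of the moment at which its call begins: read the wrist's pose just before it. camera_model takes no time and is no camera call.
- arm.hand_in(): hands the job in, once; it reports no verdict.
The state is a dict: "clock": time; "joint_positions": joint angles; "joint_vel": joint speeds; "joint_torque": joint torques, N m; "eef_pos": TCP position; "eef_rot": TCP orientation; "ft_force": force on the tool from outside, world axes, zero at the start; "moment": the same for the moment, N m; "opening": opening from 0.0 (shut) to 1.0 (fully open).
Only numpy, scipy, OpenCV 4.12 (cv2) and the standard library are available. Lean on these libraries where they do the work, as an engineer would, in place of code of your own. Each camera call takes 0.05 s, during which the arm holds its last target.

## Working session

There is one attempt and no reset: what is moved stays moved. The work goes in short steps, Python scripts to look and compute and a tool call to move; the robot and the scene stay as the last step left them, time stands still between calls to the robot, and variables do not carry over. Pictures are saved under pics/ and viewed, and the job is handed in when it is done.

Besides the shell and the picture viewer there is one more tool, called as name(argument=value, ...) on one line, values as JSON. jog_arm: Moves the arm, as the interface text tells. Its arguments: {"type":"object","properties":{"deltas":{"type":"string"},"grip":{"type":"number"},"newtons":{"type":"number"}},"required":["deltas"]}

```bash
ls; mkdir -p pics; python3 - <<'E'
from workcell import arm
import cv2, numpy as np
print(arm.get_obs()); print(arm.nose_length)
for n in ["scene","side","wrist"]:
    p,d=arm.grab_frame(n); cv2.imwrite(f"pics/{n}0.png",p[:,:,::-1]); np.save(f"pics/{n}0.npy",d)
    print(n,arm.camera_model(n))
E
```

```text
pics
{'clock': 0.0, 'joint_positions': array([-1.22018994,  0.6899974 , -0.19448321,  1.56637705,  0.15730176,
        0.90248473, -0.21509461]), 'joint_vel': array([-6.92996726e-04,  8.42898766e-04,  5.82658122e-05,  3.58807306e-05,
        9.88502418e-04, -7.29073758e-04,  5.74395357e-04]), 'joint_torque': array([-4.26421602e-04, -5.39622152e+01, -1.26674172e+00, -1.58542371e+01,
        9.04211425e-03,  9.57916811e-03,  6.37690945e-06]), 'eef_pos': array([194.56190604, 593.22417668, 218.66611633]), 'eef_rot': array([-7.08495952e-05,  1.57706371e-01,  9.87485605e-01, -9.35588752e-04]), 'ft_force': array([ 0.28195249, -0.8918719 , -0.15493077]), 'moment': array([-0.02334891, -0.03016389,  0.06358337]), 'opening': 0.9982890194411672}
14.0
scene {'K': array([[499.99642583,   0.        , 284.50432183],
       [  0.        , 499.99642583, 198.64876357],
       [  0.        ,   0.        ,   1.        ]]), 'distortion': array([-0.01270887,  0.        ,  0.        ,  0.        ,  0.        ]), 'rvec': array([ 1.89608404,  1.6994057 , -0.63608314]), 'tvec': array([ -34.86573062, -321.43229
[... 304 characters left out ...]
-0.7342335 ,  0.41902268]), 'tvec': array([-384.16972287,  228.90517317, 1144.1562005 ])}
wrist {'K': array([[366.40251872,   0.        , 277.46737431],
       [  0.        , 366.40251872, 210.14558786],
       [  0.        ,   0.        ,   1.        ]]), 'distortion': array([-0.09619665,  0.        ,  0.        ,  0.        ,  0.        ]), 'T_tool_cam': array([[ 4.39629163e-04, -9.51916893e-01, -3.06356060e-01,
         7.91137074e+01],
       [ 9.99999903e-01,  4.07799749e-04,  1.67901526e-04,
         1.69873766e-01],
       [-3.48963742e-05, -3.06356104e-01,  9.51916980e-01,
        -1.53612009e+02],
       [ 0.00000000e+00,  0.00000000e+00,  0.00000000e+00,
         1.00000000e+00]])}
```

View pics/scene0.png

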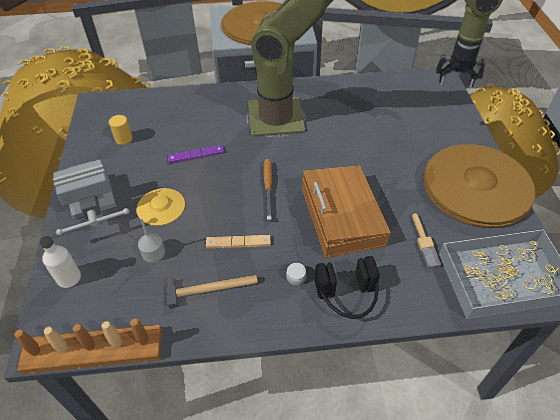

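View pics/side0.png

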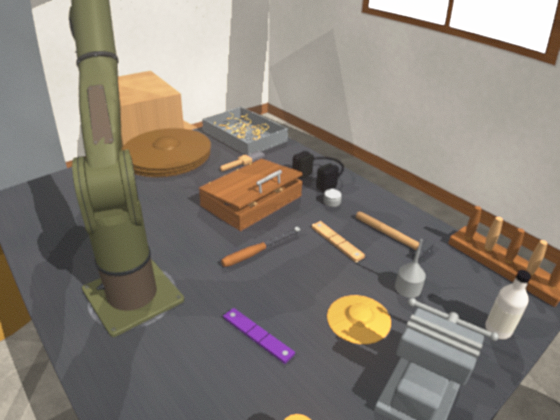

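View pics/wrist0.png

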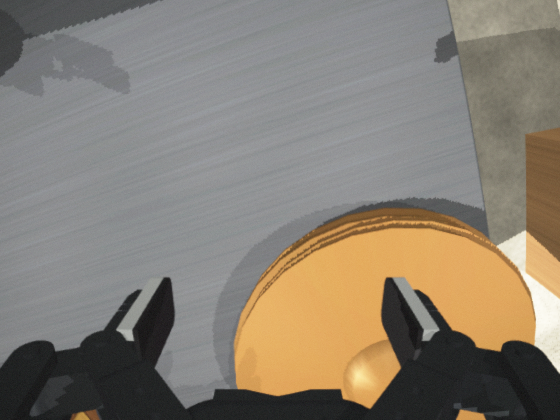

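```bash
cat > h.py <<'E'
import numpy as np, cv2
from scipy.spatial.transform import Rotation as R
from workcell import arm
def ext(n,obs=None):
    c=arm.camera_model(n)
    if 'rvec' in c:
        Rm=cv2.Rodrigues(c['rvec'])[0]; t=c['tvec']; return c,Rm.T,-Rm.T@t
    T=np.array(c['T_tool_cam']); w,x,y,z=obs['eef_rot']; Rt=R.from_quat([x,y,z,w]).as_matrix()
    return c,Rt@T[:3,:3],Rt@T[:3,3]+obs['eef_pos']
def rays(n,uv,obs=None):
    c,Rw,o=ext(n,obs)
    p=cv2.undistortPoints(np.array(uv,float).reshape(-1,1,2),c['K'],c['distortion']).reshape(-1,2)
    return o,(Rw@np.c_[p,np.ones(len(p))].T).T
def atz(n,uv,z,obs=None):
    o,d=rays(n,uv,obs); s=(z-o[2])/d[:,2]; return o+d*s[:,None]
def atd(n,uv,D,obs=None):
    o,d=rays(n,uv,obs); uv=np.array(uv,int).reshape(-1,2); return o+d*D[uv[:,1],uv[:,0]][:,None]
def proj(n,P,obs=None):
    c,Rw,o=ext(n,obs); P=np.array(P,float).reshape(-1,3)
    rv=cv2.Rodrigues(Rw.T)[0]; return cv2.projectPoints(P,rv,-Rw.T@o,c['K'],c['distortion'])[0].reshape(-1,2)
def cloud(n,D,obs=None):
    vv,uu=np.mgrid[0:420,0:560]; return atd(n,np.c_[uu.ravel(),vv.ravel()],D,obs).reshape(420,560,3)
def crop(img,u0,v0,u1,v1,s,name):
    cv2.imwrite(name,cv2.resize(img[v0:v1,u0:u1],None,fx=s,fy=s,interpolation=cv2.INTER_CUBIC))
E
python3 - <<'E'
from h import *
s=cv2.imread('pics/scene0.png'); d=cv2.imread('pics/side0.png')
a=s[150:270,190:400]; b=d[150:270,190:400]
crop(s,190,150,400,270,3.8,'pics/c1.png'); crop(d,190,150,390,270,3.8,'pics/c2.png')
C=cloud('scene',np.load('pics/scene0.npy'))
np.set_printoptions(precision=0,suppress=True)
for u,v in [(330,175),(360,170),(320,235),(370,220),(375,212),(280,300),(238,241),(318,190),(311,181),(306,172),(308,230)]: print(u,v,C[v,u])
E
```

```text
330 175 [409. 142.  81.]
360 170 [388. 247.  70.]
320 235 [616.  79.  39.]
370 220 [603. 233.  75.]
375 212 [575. 254.  76.]
280 300 [801. -64.  -4.]
238 241 [ 589. -173.    9.]
318 190 [514.  84. 131.]
311 181 [437.  75.  90.]
306 172 [394.  64.  88.]
308 230 [563.  50.  -0.]
```

View pics/c1.png

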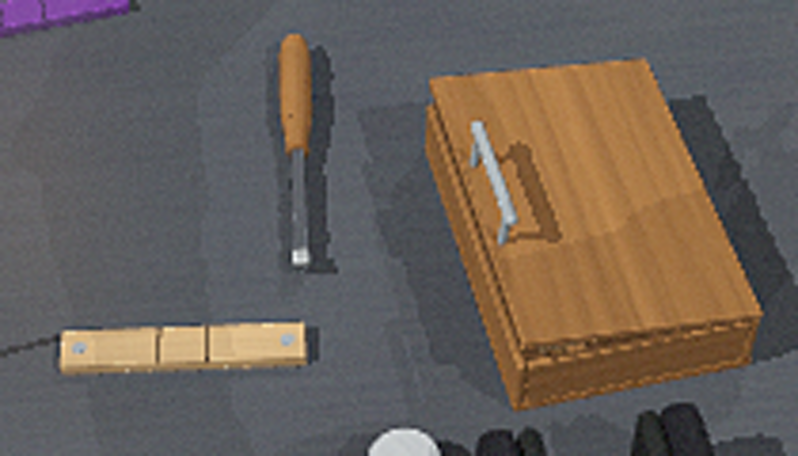

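View pics/c2.png

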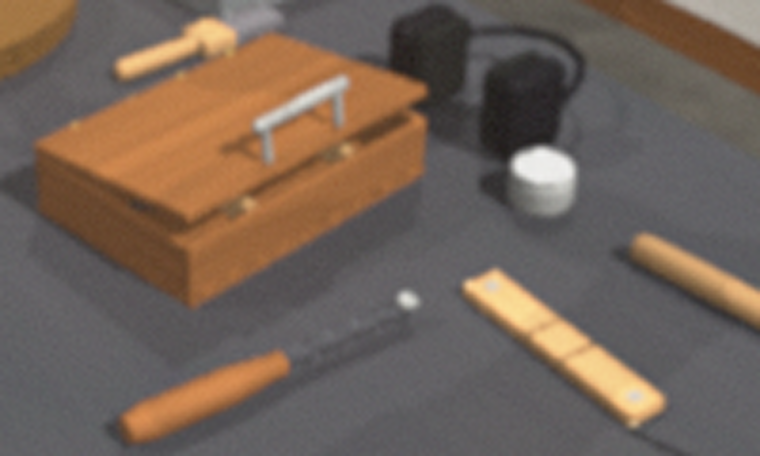

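```bash
cat >> h.py <<'E'
def tri(n1,p1,n2,p2):
    o1,d1=rays(n1,[p1]);o2,d2=rays(n2,[p2]);d1=d1[0];d2=d2[0]
    A=np.c_[d1,-d2];s=np.linalg.lstsq(A,o2-o1,rcond=None)[0]
    a=o1+d1*s[0];b=o2+d2*s[1]; return (a+b)/2,np.linalg.norm(a-b)
E
python3 - <<'E'
from h import *
np.set_printoptions(precision=1,suppress=True)
c1=lambda x,y:(190+x/3.8-.37,150+y/3.8-.37)
for k,a,b in [('h near',(479,127),(262,125)),('h far',(511,218),(345,82)),('lid fn',(430,78),(190,215)),('lid ff',(520,348),(425,90)),('lid hn',(645,60),(38,147)),('line L',(207,343),(544,325)),('line R',(157,346),(577,350)),('stick Rnear bot',(62,332),(632,422)),('stick L',(303,324),(497,270)),('case ff bot',(517,408),(425,180))]:
    print(k,*tri('scene',c1(*a),'side',c1(*b)))
C=cloud('scene',np.load('pics/scene0.npy'))
# line pixels at z=12
print(atz('scene',[c1(207,343),c1(157,346)],12)); print(atz('side',[c1(544,325),c1(577,350)],12))
P=[]
for v in range(170,240):
  for u in range(300,390):
    p=C[v,u]
    # polygon lid
    q=((u-190)*3.8,(v-150)*3.8)
    if cv2.pointPolygonTest(np.array([[570,90],[640,70],[740,305],[560,330],[570,250]],np.float32),q,False)>0 and p[2]>40:P.append(p)
P=np.array(P);print(len(P))
A=np.c_[P[:,:2],np.ones(len(P))]
w=np.ones(len(P),bool)
for _ in range(5):
    s=np.linalg.lstsq(A[w],P[w,2],rcond=None)[0]; r=P[:,2]-A@s; w=abs(r)<8
print('plane',s*[1000,1000,1],r[w].std(), 'tilt',np.arctan(np.hypot(*s[:2])))
E
```

```text
h near [483.2  80.  127.9] 3.946360525406102
h far [581.4  91.  128.7] 2.7922318545152955
lid fn [390.4  52.6  92.6] 4.098175483017585
lid ff [675.1  86.9  88.3] 1.8648676352362321
lid hn [367.5 247.5  68.2] 5.006807303159277
line L [ 589.8 -154.3   13.3] 0.6440822353031119
line R [ 587.6 -194.2   13.3] 1.3147984539381163
stick Rnear bot [ 562.2 -273.9    8.1] 3.316052197854297
stick L [596.  -82.   28.5] 16.61509235357037
case ff bot [673.8  85.4  -2.4] 10.116965094150032
[[ 588.6 -154.1   12. ]
 [ 587.1 -194.8   12. ]]
[[ 591.1 -153.6   12. ]
 [ 588.8 -192.4   12. ]]
2050
plane [  14.6 -114.7   93.1] 2.5664518648063828 tilt 0.11510906606287877
```

```bash
cat >> h.py <<'E'
# case model estimate
s_=0.118; c_=np.sqrt(1-s_**2)
cx=np.array([-s_,c_,0]); cy=np.array([-c_,-s_,0]); ez=np.array([0,0,1.])
hinge=np.array([510.9,265.3,60.])
def lidpt(th,x=-188,z=45,y=0): # point in lid frame at angle th
    return hinge+cx*(x*np.cos(th)+z*np.sin(th))+ez*(-x*np.sin(th)+z*np.cos(th))+cy*y
def Rdown(yvec,phi=0): # tool y along yvec, pointing down, then tilted about tool x by phi
    y=np.array(yvec,float);y/=np.linalg.norm(y);z=-ez
    return np.c_[np.cross(y,z),y,z]@R.from_rotvec([phi,0,0]).as_matrix()
def Robs(o): w,x,y,z=o['eef_rot']; return R.from_quat([x,y,z,w]).as_matrix()
def delta(P,Rt,o=None,P0=None,R0=None):
    if P0 is None: o=o or arm.get_obs(); P0=o['eef_pos']; R0=Robs(o)
    d=R0.T@(np.array(P)-P0)/10; rv=np.degrees(R.from_matrix(R0.T@Rt).as_rotvec()); return np.r_[d,rv]
np.set_printoptions(precision=2,suppress=True)
E
python3 - <<'E'
from h import *
print(lidpt(.122))
print(delta([532,85.5,200],Rdown(cx)))
E
```

```text
[532.27  85.44 127.54]
[-47.88 -37.76   1.94  -0.08  -0.01 -24.92]
```

Candidates: size stick is the pale strip at scene (238,241), look-alike the purple strip at (196,154), so I choose the pale one. The crop c1 shows two dark lines on it, 40 mm apart by triangulation. There is only one case, with its handle at scene (320,195). The lid is ajar by about 0.12.

jog_arm(deltas="-4 -3.1 0 0 0 -2;-8 -6.3 0 0 0 -4;-12 -9.5 0 0 0 -6;-16 -12.6 0 0 0 -8;-20 -15.8 0 0 0 -10;-24 -18.9 0 0 0 -12;-28 -22 0 0 0 -14;-32 -25.2 0 0 0 -16;-36 -28.4 0.5 0 0 -18;-40 -31.5 1 0 0 -20;-44 -34.7 1.5 0 0 -22;-47.9 -37.8 1.9 0 0 -24.9", grip=0.2, newtons=30)

```text
clock: 1.35
eef_pos: [526.8, 92.8, 201.1]
eef_rot: [-0.0, -0.06, 0.998, 0.0]
ft_force: [-0.2, 0.3, -0.1]
opening: 0.595
```

jog_arm(deltas="0 0 0 0 0 0;0 0 0 0 0 0;0 0 0 0 0 0")

```text
clock: 1.65
eef_pos: [525.4, 96.1, 201.4]
eef_rot: [-0.0, -0.06, 0.998, 0.001]
ft_force: [-0.3, 0.2, 0.2]
opening: 0.601
```

```bash
python3 - <<'E'
from h import *
o=arm.get_obs(); print(o)
p,d=arm.grab_frame('wrist'); np.save('pics/w1.npy',d)
p=p[:,:,::-1].copy()
for P in [lidpt(.122),lidpt(.122,y=50),lidpt(.122,y=-50),lidpt(.122,-200,0,145),lidpt(.122,-200,0,-145),lidpt(.122,0,0,145)]:
    q=proj('wrist',P,o)[0]; print(q); cv2.circle(p,tuple(int(i) for i in q),4,(0,0,255),1)
cv2.imwrite('pics/w1.png',p)
print(delta([532.3,85.4,123],Rdown(cx)))
E
```

```text
{'clock': 1.65, 'joint_positions': array([-0.03,  0.61, -0.39,  1.85,  0.33,  0.74,  1.09]), 'joint_vel': array([-0.02, -0.01, -0.01,  0.  ,  0.  ,  0.  ,  0.  ]), 'joint_torque': array([  1.41, -46.27,  -2.57, -13.12,   0.08,   0.03,  -0.  ]), 'eef_pos': array([525.38,  96.07, 201.38]), 'eef_rot': array([-0.  , -0.06,  1.  ,  0.  ]), 'ft_force': array([-0.34,  0.23,  0.17]), 'moment': array([ 0.09,  0.02, -0.  ]), 'opening': 0.6008680719550932}
[259.49 226.52]
[258.44 151.01]
[260.53 292.81]
[234.38   2.41]
[244.99 359.11]
[497.05  18.64]
[-0.57 -1.2   7.85  0.06 -0.02  0.13]
```

View pics/w1.png

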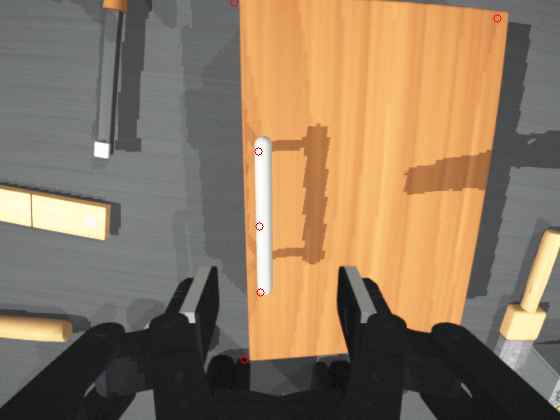

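```bash
python3 - <<'E'
from h import *
import h
from scipy.optimize import least_squares
o=dict(eef_pos=np.array([525.38,96.07,201.38]),eef_rot=arm.get_obs()['eef_rot'])
c1=lambda x,y:(190+x/3.8-.37,150+y/3.8-.37)
L=dict(hn=(-188,45,50),hf=(-188,45,-50),hm=(-188,45,0),fn=(-200,0,145),ff=(-200,0,-145),kn=(0,0,145))
L2={k:(v[0],v[1]+(10 if k[0] in 'fk' else 0),v[2]) for k,v in L.items()}
ob=[('wrist','hn',(263,146)),('wrist','hf',(264,287)),('wrist','fn',(238,0)),('wrist','ff',(250,360)),('wrist','kn',(508,12)),
('scene','hn',c1(479,129)),('scene','hf',c1(511,214)),('side','hn',c1(265,123)),('side','hf',c1(342,84)),('scene','fn',c1(430,78)),('scene','kn',c1(645,60)),('side','fn',c1(190,215)),('side','ff',c1(425,90)),('scene','ff',c1(520,345))]
def setp(p,zt):
    h.hinge=np.array([p[0],p[1],60]);a=p[2];h.cx=np.array([-np.sin(a),np.cos(a),0]);h.cy=np.array([-np.cos(a),-np.sin(a),0])
for M,nm in ((L,'z0'),(L2,'z10')):
  def f(p):
    setp(p,0)
    r=[]
    for n,k,uv in ob:
        w={'wrist':.6,'scene':1.7,'side':1.2}[n] # ~mm/px weighting
        x,z,y=M[k]; r+=list(w*(proj(n,h.lidpt(p[3],x,z,y),o)[0]-uv))
    return np.array(r)
  s=least_squares(f,[511,265,.118,.12],loss='soft_l1');print(nm,s.x,s.cost);print(f(s.x).reshape(-1,2))
  print(h.lidpt(s.x[3]))
E
```

```text
z0 [506.75 267.37   0.12   0.13] 20.46352284674311
[[ 0.15 -0.09]
 [ 0.58  1.63]
 [-0.13 -2.16]
 [-1.19 -1.55]
 [-4.63  1.14]
 [ 0.1  -2.39]
 [ 0.95  0.63]
 [-3.39 -0.05]
 [-1.14 -1.19]
 [-0.82  1.73]
 [-0.55  2.12]
 [-1.88  2.07]
 [-0.18  0.77]
 [ 0.92  1.42]]
[528.52  88.16 129.15]
z10 [507.28 267.86   0.12   0.11] 11.786028263050028
[[-1.05  0.36]
 [-0.25  0.45]
 [-0.14 -2.17]
 [-0.54  1.27]
 [ 0.5   0.29]
 [-0.59 -0.11]
 [ 0.36  2.91]
 [-2.69  1.53]
 [-0.6   0.32]
 [-0.38  0.37]
 [ 0.59 -1.28]
 [-1.72  0.21]
 [-0.16 -1.02]
 [ 1.99  0.15]]
[529.77  87.02 124.5 ]
```

```bash
sed -i 's/^s_=0.118/s_=np.sin(.12)/; s/^hinge=.*/hinge=np.array([507.3,267.9,60.])/' h.py; python3 - <<'E'
from h import *
o=arm.get_obs(); print(o['eef_pos'])
print(lidpt(.11),delta(lidpt(.11)+[0,0,-4.5],Rdown(cx)))
E
```

```text
[525.27  96.54 201.52]
[529.08  87.28 125.37] [-0.27 -0.97  8.06  0.06 -0.02  0.03]
```

jog_arm(deltas="-0.2 -1 1 0 0 0;-0.2 -1 3 0 0 0;-0.2 -1 5 0 0 0;-0.2 -1 7 0 0 0;-0.2 -1 8 0 0 0;-0.2 -1 8 0 0 0")

```text
clock: 2.3
eef_pos: [528.0, 85.0, 120.0]
eef_rot: [-0.002, -0.059, 0.998, -0.0]
ft_force: [-0.6, 0.1, 0.3]
opening: 0.601
```

jog_arm(deltas="0 0 0 0 0 0;0 0 0 0 0 0;0 0 0 0 0 0;0 0 0 0 0 0;0 0 0 0 0 0", grip=-1, newtons=30)

```text
clock: 2.8
eef_pos: [529.4, 85.0, 121.8]
eef_rot: [0.0, -0.059, 0.998, 0.0]
ft_force: [0.2, -0.1, 0.5]
opening: 0.005
```

```bash
python3 - <<'E'
from h import *
o=arm.get_obs(); print(o)
p,d=arm.grab_frame('wrist'); cv2.imwrite('pics/w2.png',p[:,:,::-1])
E
```

```text
{'clock': 2.8, 'joint_positions': array([-0.05,  0.73, -0.32,  1.92,  0.41,  0.55,  1.04]), 'joint_vel': array([-0.,  0.,  0.,  0.,  0., -0., -0.]), 'joint_torque': array([ -0.01, -49.44,  -2.73,  -9.9 ,   0.01,  -0.  ,   0.  ]), 'eef_pos': array([529.45,  84.99, 121.79]), 'eef_rot': array([ 0.  , -0.06,  1.  ,  0.  ]), 'ft_force': array([ 0.24, -0.11,  0.53]), 'moment': array([-0.02, -0.02, -0.  ]), 'opening': 0.004864064520354772}
```

View pics/w2.png

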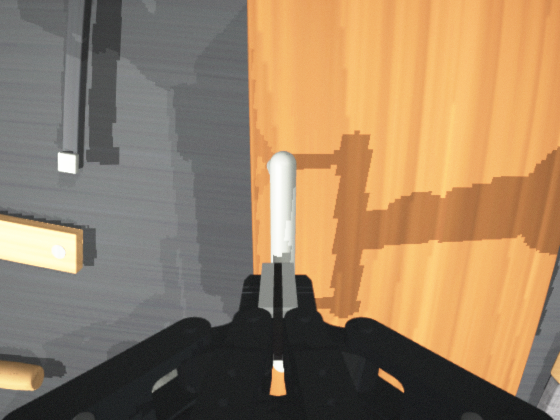

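```bash
python3 - <<'E'
from h import *
o=arm.get_obs(); p,d=arm.grab_frame('wrist')
C=cloud('wrist',d,o)
for u,v in [(283,160),(283,180),(283,200),(283,220),(283,240),(283,255),(272,275),(272,300),(290,300),(300,100),(400,100),(500,100),(258,100),(100,50),(260,200),(320,230),(500,250),(280,366)]: print(u,v,C[v,u],d[v,u])
E
```

```text
283 160 [476.09  81.34 130.12] 146.03125
283 180 [483.88  82.28 131.59] 147.04022
283 200 [492.63  83.38 130.05] 151.21558
283 220 [500.78  84.36 131.57] 152.29033
283 240 [510.08  85.52 130.63] 156.06255
283 255 [516.86  86.36 131.01] 157.79948
272 275 [518.55  81.99 147.04] 142.89288
272 300 [518.08  82.2  165.99] 124.71611
290 300 [517.64  88.37 165.52] 125.26348
300 100 [452.67  87.45  89.86] 177.4379
400 100 [446.07 139.08  82.05] 184.74887
500 100 [437.65 196.51  76.45] 189.61942
258 100 [455.06  67.13  91.32] 176.03035
100 50 [433.62 -54.69  -0.35] 252.27643
260 200 [505.13  73.4   91.57] 191.2823
320 230 [519.5  107.79  87.55] 200.74812
500 250 [524.16 223.44  75.79] 217.59561
280 366 [576.89  92.33 130.49] 176.80145
```

```bash
python3 - <<'E'
from h import *
o=arm.get_obs(); p,d=arm.grab_frame('wrist')
C=cloud('wrist',d,o); Rt=Robs(o)
for v in range(256,312,3): print(v,[ (C[v,u]-o['eef_pos'])@Rt for u in (272,290)])
print(proj('wrist',o['eef_pos']+Rt@[11,0,14],o),proj('wrist',o['eef_pos']+Rt@[11,0,0],o))
crop(p[:,:,::-1],200,130,360,400,3,'pics/c3.png')
E
```

```text
256 [array([10.76, -1.99, -7.18]), array([  79.01,    0.32, -153.61])]
259 [array([ 9.31, -2.  , -7.17]), array([10.19,  5.84, -9.03])]
262 [array([ 7.85, -2.  , -7.17]), array([ 8.69,  5.86, -8.91])]
265 [array([ 11.06,  -1.86, -16.6 ]), array([ 10.8 ,   5.61, -16.08])]
268 [array([ 10.66,  -1.84, -18.54]), array([ 11.52,   5.46, -20.24])]
271 [array([ 11.62,  -1.77, -23.06]), array([ 11.61,   5.37, -23.04])]
274 [array([ 11.44,  -1.74, -25.24]), array([ 11.98,   5.26, -26.27])]
277 [array([ 11.35,  -1.71, -27.53]), array([ 11.54,   5.21, -27.9 ])]
280 [array([ 11.43,  -1.68, -30.05]), array([ 11.3 ,   5.15, -29.83])]
283 [array([ 11.92,  -1.63, -33.25]), array([ 11.47,   5.07, -32.44])]
286 [array([ 11.25,  -1.62, -34.29]), array([ 11.58,   4.99, -34.87])]
289 [array([ 11.55,  -1.58, -36.97]), array([ 11.46,   4.92, -36.82])]
292 [array([ 11.91,  -1.54, -39.69]), array([ 11.76,   4.83, -39.45])]
295 [array([ 11.09,  -1.54, -40.37]), array([ 11.45,   4.79, -40.95])]
298 [array([ 11.73,  -1.49, -43.41]), array([ 10.8 ,   4.77, -41.88])]
301 [array([ 11.48,  -1.47, -44.92]), array([ 11.19,   4.68, -44.46])]
304 [array([ 10.91,  -1.46, -45.9 ]), array([ 11.88,   4.58, -47.43])]
307 [array([ 11.51,  -1.42, -48.68]), array([ 11.22,   4.56, -48.22])]
310 [array([  9.95,  -1.44, -48.06]), array([ 12.26,   4.44, -51.6 ])]
[[276.63 237.29]] [[276.58 248.84]]
```

View pics/c3.png

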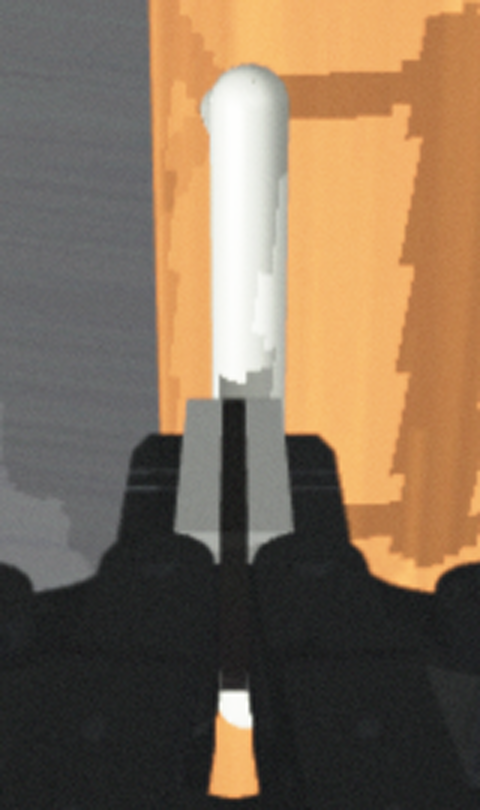

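```bash
python3 - <<'E'
from h import *
o=arm.get_obs()
for n in ('side','scene'):
    p,d=arm.grab_frame(n); p=p[:,:,::-1].copy(); 
    Rt=Robs(o)
    for z in (14,-16): 
        q=proj(n,o['eef_pos']+Rt@[0,0,z])[0]; print(n,z,q)
    q=q.astype(int); crop(p,q[0]-70,q[1]-50,q[0]+70,q[1]+50,5.5,f'pics/t_{n}.png')
E
```

```text
side 14 [268.56 182.41]
side -16 [268.69 174.27]
scene 14 [318.8  198.89]
scene -16 [319.25 192.44]
```

View pics/t_side.png

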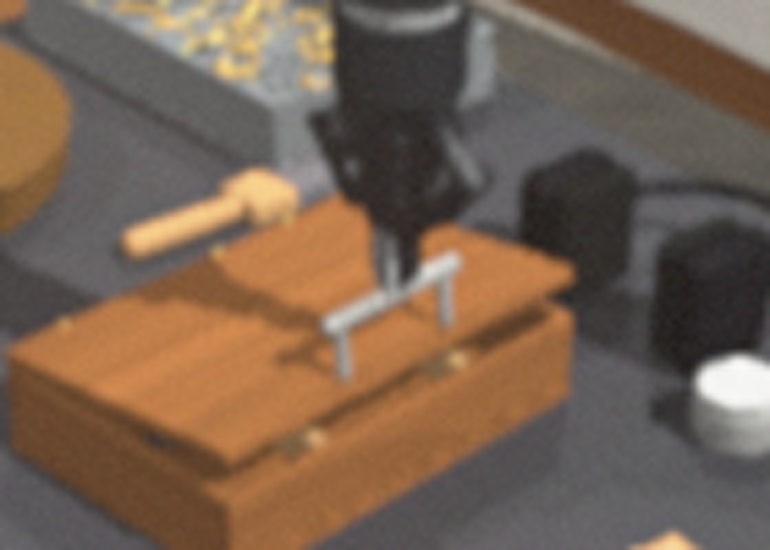

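View pics/t_scene.png

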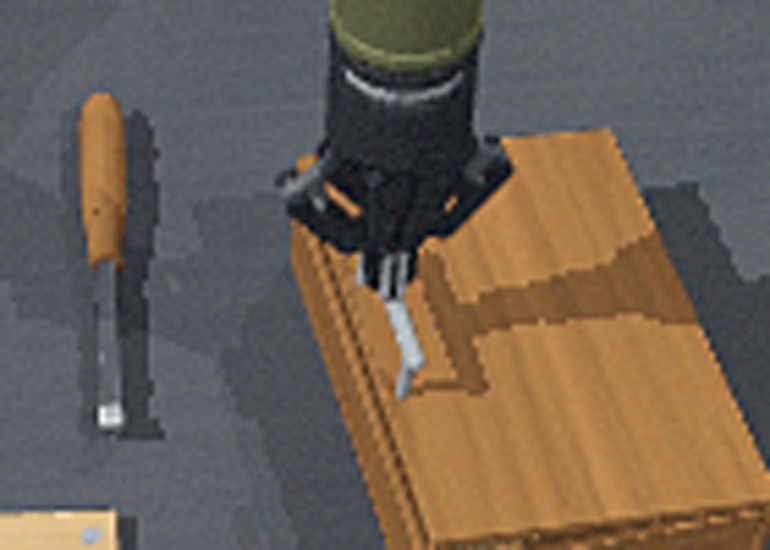

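jog_arm(deltas="0 0.1 -0.5 0 0 0;0 0.1 -0.5 0 0 0;0 0.1 -0.5 0 0 0;0 0.1 -0.5 0 0 0;0 0.1 0.5 0 0 0;0 0.1 1.5 0 0 0;0 0.1 2.5 0 0 0;0 0.1 3 0 0 0;0 0.1 3 0 0 0", grip=0.0)

```text
clock: 3.95
eef_pos: [528.3, 85.9, 90.2]
eef_rot: [-0.001, -0.059, 0.998, -0.0]
ft_force: [-0.4, -0.3, -0.0]
opening: 0.504
```

jog_arm(deltas="0 0 0 0 0 0;0 0 0 0 0 0;0 0 0 0 0 0;0 0 0 0 0 0", grip=-1, newtons=30)

```text
clock: 4.35
eef_pos: [529.3, 87.2, 91.7]
eef_rot: [0.0, -0.059, 0.998, 0.001]
ft_force: [0.0, 2.8, -0.6]
opening: 0.114
```

```bash
python3 - <<'E'
from h import *
o=arm.get_obs(); p,d=arm.grab_frame('wrist'); print(o['eef_pos'],o['opening'],o['ft_force'])
crop(p[:,:,::-1],200,130,400,400,2.2,'pics/c4.png')
E
```

```text
[529.26  87.24  91.66] 0.1138989472616553 [ 0.04  2.85 -0.57]
```

View pics/c4.png

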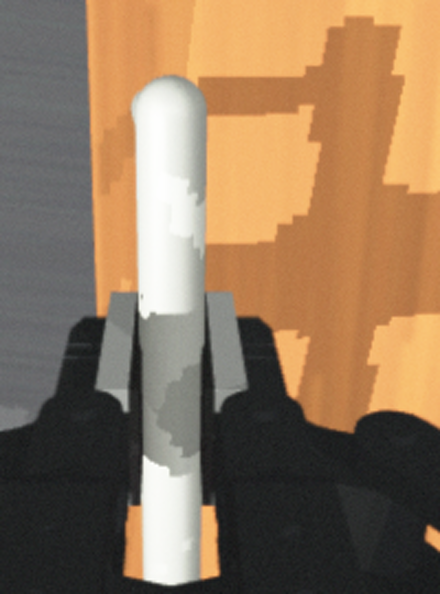

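```bash
cat > arc.py <<'E'
from h import *
import sys
def rows(dth,dphi,n,g=33.,o=None):
    o=o or arm.get_obs(); R0=Robs(o); P0=o['eef_pos']; G0=P0-g*R0[:,2]
    print('theta0',np.arctan2((G0-hinge)@ez,-(G0-hinge)@cx)-np.arctan2(45,188),'rad',np.hypot((G0-hinge)@ez,(G0-hinge)@cx),np.hypot(45,188), 'along',(G0-hinge)@cy)
    out=[]
    for i in range(1,n+1):
        Q=R.from_rotvec(cy*np.radians(dth*i/n)).as_matrix(); G=hinge+Q@(G0-hinge)
        Rt=R.from_rotvec(cy*np.radians(dphi*i/n)).as_matrix()@R0
        d=delta(G+g*Rt[:,2],Rt,P0=P0,R0=R0); out.append(' '.join(f'{x:.1f}' for x in np.round(d,1)+0))
    print(';'.join(out))
if __name__=='__main__': rows(*map(float,sys.argv[1:3]),int(sys.argv[3]))
E
python3 arc.py 40 26 12
```

```text
theta0 0.10634885005746283 rad 193.1634827036353 193.31063085097003 along -0.15358631664992117
0.0 0.3 -1.0 2.2 0.0 0.0;0.0 0.6 -2.1 4.3 0.0 0.0;0.0 1.0 -3.1 6.5 0.0 0.0;0.0 1.5 -4.1 8.7 0.0 0.0;0.0 2.0 -5.0 10.8 0.0 0.0;0.0 2.6 -5.9 13.0 0.0 0.0;0.0 3.2 -6.8 15.2 0.0 0.0;0.0 3.9 -7.6 17.3 0.0 0.0;0.0 4.6 -8.4 19.5 0.0 0.0;0.0 5.3 -9.2 21.7 0.0 0.0;0.0 6.1 -9.9 23.8 0.0 0.0;0.0 7.0 -10.5 26.0 0.0 0.0
```

jog_arm(deltas="0.0 0.3 -1.0 2.2 0.0 0.0;0.0 0.6 -2.1 4.3 0.0 0.0;0.0 1.0 -3.1 6.5 0.0 0.0;0.0 1.5 -4.1 8.7 0.0 0.0;0.0 2.0 -5.0 10.8 0.0 0.0;0.0 2.6 -5.9 13.0 0.0 0.0;0.0 3.2 -6.8 15.2 0.0 0.0;0.0 3.9 -7.6 17.3 0.0 0.0;0.0 4.6 -8.4 19.5 0.0 0.0;0.0 5.3 -9.2 21.7 0.0 0.0;0.0 6.1 -9.9 23.8 0.0 0.0;0.0 7.0 -10.5 26.0 0.0 0.0")

```text
clock: 5.6
eef_pos: [520.9, 154.2, 196.4]
eef_rot: [0.013, -0.057, 0.972, -0.226]
ft_force: [2.1, -2.4, -6.0]
opening: 0.114
```

```bash
python3 arc.py 40 30 12; python3 -c "
from h import *
o=arm.get_obs();print(o['joint_positions'],o['ft_force'],o['opening'])
p,d=arm.grab_frame('scene'); crop(p[:,:,::-1],240,0,480,290,2,'pics/s3.png')"
```

```text
theta0 0.7936947677620529 rad 193.76254801973553 193.31063085097003 along 0.0018672648121764723
0.0 0.5 -0.9 2.5 0.0 0.0;0.0 1.0 -1.8 5.0 0.0 0.0;0.0 1.6 -2.7 7.5 0.0 0.0;0.0 2.3 -3.5 10.0 0.0 0.0;0.0 3.0 -4.3 12.5 0.0 0.0;0.0 3.7 -5.1 15.0 0.0 0.0;0.0 4.5 -5.8 17.5 0.0 0.0;0.0 5.3 -6.4 20.0 -0.1 0.0;0.0 6.2 -7.0 22.5 -0.1 0.0;0.0 7.0 -7.5 25.0 -0.1 0.0;0.0 8.0 -8.0 27.5 -0.1 0.1;0.0 8.9 -8.5 30.0 -0.1 0.1
[-0.59  0.71 -0.05  1.74  0.52  1.    0.7 ] [ 2.06 -2.43 -6.02] 0.11381804287003312
```

View pics/s3.png

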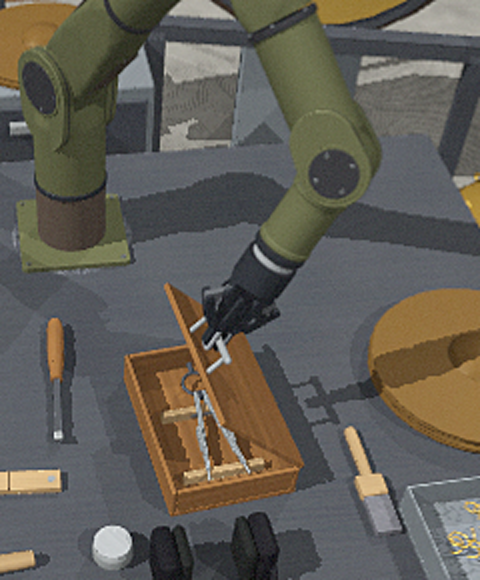

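```bash
python3 arc.py 44.5 34 12
```

```text
theta0 0.8042568597100934 rad 193.751932724745 193.31063085097003 along -0.05161839358149223
0.0 0.6 -1.0 2.8 0.0 0.0;0.0 1.2 -2.0 5.7 0.0 0.0;0.0 1.9 -3.0 8.5 0.0 0.0;0.0 2.6 -3.9 11.3 0.0 0.0;0.0 3.4 -4.7 14.2 0.0 0.0;0.0 4.3 -5.5 17.0 0.0 0.0;0.0 5.2 -6.2 19.8 0.0 0.0;0.0 6.1 -6.9 22.7 0.0 0.0;0.0 7.1 -7.5 25.5 0.0 0.0;0.0 8.1 -8.0 28.3 0.0 0.0;0.0 9.2 -8.5 31.2 0.0 0.0;0.0 10.2 -8.9 34.0 0.0 0.0
```

jog_arm(deltas="0.0 0.6 -1.0 2.8 0.0 0.0;0.0 1.2 -2.0 5.7 0.0 0.0;0.0 1.9 -3.0 8.5 0.0 0.0;0.0 2.6 -3.9 11.3 0.0 0.0;0.0 3.4 -4.7 14.2 0.0 0.0;0.0 4.3 -5.5 17.0 0.0 0.0;0.0 5.2 -6.2 19.8 0.0 0.0;0.0 6.1 -6.9 22.7 0.0 0.0;0.0 7.1 -7.5 25.5 0.0 0.0;0.0 8.1 -8.0 28.3 0.0 0.0;0.0 9.2 -8.5 31.2 0.0 0.0;0.0 10.2 -8.9 34.0 0.0 0.0")

```text
clock: 6.85
eef_pos: [505.2, 283.5, 232.9]
eef_rot: [0.028, -0.05, 0.863, -0.502]
ft_force: [-0.4, -4.8, -0.2]
opening: 0.116
```

jog_arm(deltas="0 0 0 0 0 0;0 0 0 0 0 0;0 0 0 0 0 0")

```text
clock: 7.15
eef_pos: [505.1, 285.4, 232.2]
eef_rot: [0.029, -0.051, 0.865, -0.499]
ft_force: [-3.6, 2.0, 4.6]
opening: 0.116
```

```bash
python3 arc.py 1 1 1; python3 -c "
from h import *
o=arm.get_obs();print(o['eef_pos'],o['joint_positions'],o['ft_force'],o['opening'])
p,d=arm.grab_frame('scene'); crop(p[:,:,::-1],270,40,450,290,2.3,'pics/s4.png');np.save('pics/s4.npy',d);np.save('pics/s4i.npy',p)
p,d=arm.grab_frame('side'); crop(p[:,:,::-1],140,60,400,260,3,'pics/d4.png');np.save('pics/d4.npy',d)"
```

```text
theta0 1.5758300912676 rad 194.3168421990986 193.31063085097003 along -0.004146926028577802
0.0 0.2 -0.2 1.0 0.0 0.0
[505.11 285.38 232.24] [-0.99  1.05  0.1   1.25  0.58  1.69  0.59] [-3.63  1.97  4.61] 0.11615435591465498
```

View pics/s4.png

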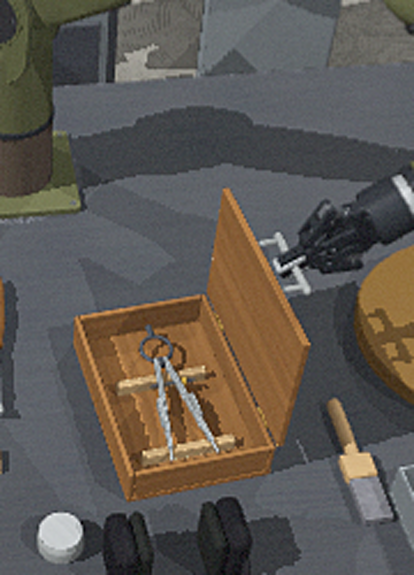

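View pics/d4.png

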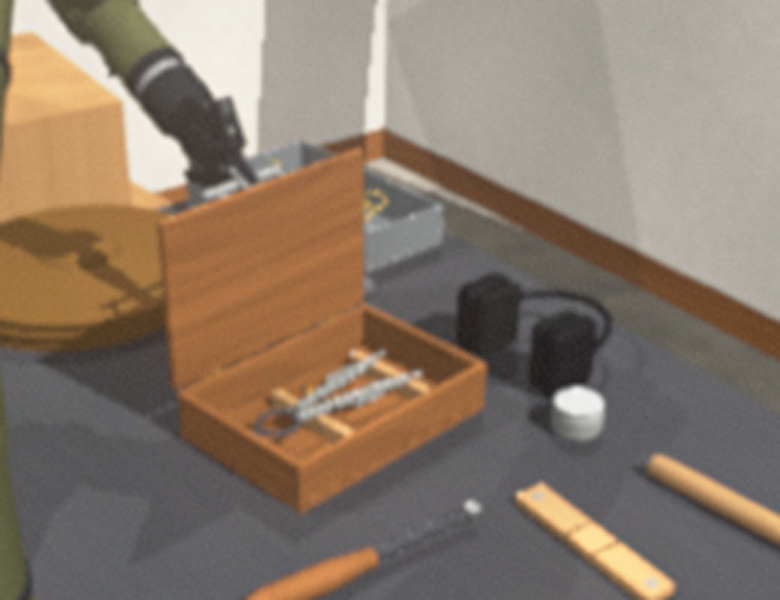

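```bash
python3 - <<'E'
from h import *
import h
for n in ('side','scene'):
    D=np.load('pics/d4.npy' if n=='side' else 'pics/s4.npy'); C=cloud(n,D)
    poly=np.array([[205,145],[252,130],[252,155],[207,178]],float) if n=='side' else None
    if n=='scene':
        s=lambda x,y:(270+x/2.3,40+y/2.3); poly=np.array([s(235,225),s(295,345),s(275,420),s(218,310)])
    m=np.zeros((420,560),np.uint8); cv2.fillPoly(m,[poly.astype(np.int32)],1); P=C[(m>0)&(D>0)]
    c=np.median(P,0); 
    w=np.ones(len(P),bool)
    for _ in range(4):
        c=P[w].mean(0); nn=np.linalg.svd(P[w]-c)[2][2]; r=(P-c)@nn; w=abs(r)<3*r[w].std()+1
    if nn@cx<0: nn=-nn
    print(n,len(P),c,nn,'elev(+ = normal up)',nn[2],'rms',r[w].std(),'yaw',np.arctan2(-nn[0],nn[1]),'offset from hinge',(c-hinge)@cx)
E
```

```text
side 1423 [499.42 266.02 149.66] [-0.12  0.99  0.01] elev(+ = normal up) 0.005143696360523614 rms 2.3148207971775605 yaw 0.11587706968435899 offset from hinge -0.9208842765365763
scene 1389 [526.29 270.14 165.99] [-0.12  0.99 -0.  ] elev(+ = normal up) -0.004843426896565195 rms 1.146981237180136 yaw 0.11934611109327899 offset from hinge -0.05190500489463101
```

jog_arm(deltas="0 0 0 0 0 0;0 0 0 0 0 0;0 0 0 0 0 0;0 0 -1 0 0 0;0 0 -2.5 0 0 0;0 0 -5 0 0 0;0 0 -8 0 0 0", grip=-0.4)

```text
clock: 7.95
eef_pos: [497.3, 354.6, 272.4]
eef_rot: [0.029, -0.051, 0.864, -0.499]
ft_force: [-0.1, -0.2, -1.4]
opening: 0.3
```

```bash
python3 - <<'E'
from h import *
o=arm.get_obs(); print(o['eef_pos'],o['ft_force'],o['opening'])
p,d=arm.grab_frame('side');np.save('pics/d5.npy',d);np.save('pics/d5i.npy',p); crop(p[:,:,::-1],190,150,320,240,6,'pics/d5.png')
crop(np.load('pics/s4i.npy')[:,:,::-1],295,165,400,265,6,'pics/s5.png')
C=cloud('side',d)
m=np.zeros((420,560),np.uint8); cv2.fillPoly(m,[np.array([[205,145],[252,130],[252,155],[207,178]])],1); P=C[(m>0)&(d>0)]
w=np.ones(len(P),bool)
for _ in range(4):
    c=P[w].mean(0); nn=np.linalg.svd(P[w]-c)[2][2]; r=(P-c)@nn; w=abs(r)<3*r[w].std()+1
print(nn)
E
```

```text
[497.3  354.56 272.38] [-0.09 -0.15 -1.35] 0.3002975065288207
[ 0.12 -0.99 -0.01]
```

View pics/d5.png

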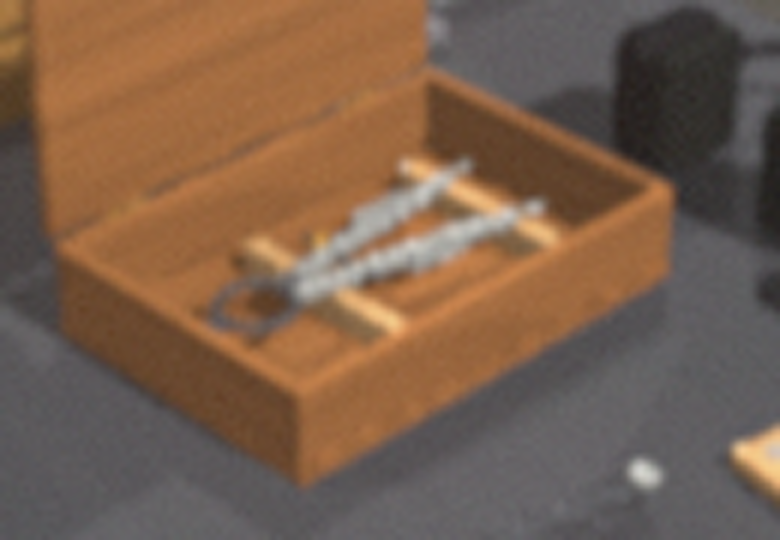

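View pics/s5.png

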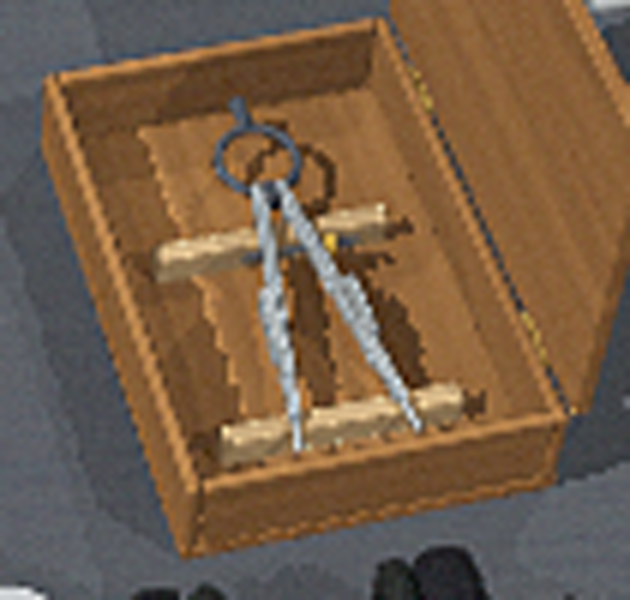

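```bash
python3 - <<'E'
from h import *
s=lambda x,y:(295+x/6-.4,165+y/6-.4); d=lambda x,y:(190+x/6-.4,150+y/6-.4)
print('tri tipR',tri('scene',s(298,449),'side',d(543,206)),'tipL',tri('scene',s(419,427),'side',d(467,163)))
for z in (30,35):
    a=atz('scene',[s(298,449),s(419,427),s(272,190),s(237,97)],z); b=atz('side',[d(543,206),d(467,163)],z); print(z,a,b)
# flats 
E
```

```text
tri tipR (array([634.92, 150.86,  30.64]), np.float64(0.5652432141721425)) tipL (array([629.05, 214.66,  31.86]), np.float64(0.5433878260616104))
30 [[634.26 151.24  30.  ]
 [627.51 215.4   30.  ]
 [460.59 169.15  30.  ]
 [390.14 161.92  30.  ]] [[635.59 151.27  30.  ]
 [631.01 216.73  30.  ]]
35 [[637.78 150.16  35.  ]
 [631.06 214.06  35.  ]
 [464.81 168.    35.  ]
 [394.65 160.79  35.  ]] [[630.23 145.09  35.  ]
 [625.68 210.15  35.  ]]
```

```bash
cat > go.py <<'E'
from h import *
from scipy.spatial.transform import Slerp
def path(wps,o=None):
    """wps: list of (P,R,nrows) ; prints rows relative to now"""
    o=o or arm.get_obs(); P0=o['eef_pos'];R0=Robs(o); Pa,Ra=P0,R0; out=[]
    for P,Rt,n in wps:
        P=np.array(P,float); sl=Slerp([0,1],R.from_matrix([Ra,Rt]))
        print('seg',np.linalg.norm(P-Pa)/n,'mm/row',np.degrees(np.linalg.norm(R.from_matrix(Ra.T@Rt).as_rotvec()))/n,'deg/row')
        for i in range(1,n+1):
            f=i/n; d=delta(Pa+(P-Pa)*f,sl(f).as_matrix(),P0=P0,R0=R0); out.append(' '.join(f'{x:.1f}' for x in np.round(d,1)+0))
        Pa,Ra=P,Rt
    print(len(out),';'.join(out))
E
python3 - <<'E'
from go import *
Rt=Rdown([-.092,.9957,0])
Rh=Rdown([-.11,.994,0],np.radians(30))
path([([505,340,330],Rh,4),([540,190,310],Rt,5),([552.3,175.4,240],Rt,3)])
E
```

```text
seg 15.165034334570445 mm/row 7.406504072754352 deg/row
seg 31.064449134018133 mm/row 6.0034938303234195 deg/row
seg 24.185509895160134 mm/row 0.0 deg/row
12 -0.2 -1.5 -0.3 -7.4 0.1 0.1;-0.3 -3.0 -0.5 -14.8 0.3 0.2;-0.5 -4.5 -0.8 -22.2 0.4 0.3;-0.6 -5.9 -1.1 -29.6 0.6 0.4;-0.9 -7.1 1.8 -35.6 0.6 0.6;-1.3 -8.3 4.6 -41.6 0.7 0.9;-1.6 -9.6 7.5 -47.6 0.8 1.1;-1.9 -10.8 10.3 -53.6 0.9 1.3;-2.3 -12.0 13.2 -59.6 1.0 1.5;-2.6 -10.2 14.8 -59.6 1.0 1.5;-2.9 -8.5 16.4 -59.6 1.0 1.5;-3.3 -6.7 18.1 -59.6 1.0 1.5
```

jog_arm(deltas="-0.2 -1.5 -0.3 -7.4 0.1 0.1;-0.3 -3.0 -0.5 -14.8 0.3 0.2;-0.5 -4.5 -0.8 -22.2 0.4 0.3;-0.6 -5.9 -1.1 -29.6 0.6 0.4;-0.9 -7.1 1.8 -35.6 0.6 0.6;-1.3 -8.3 4.6 -41.6 0.7 0.9;-1.6 -9.6 7.5 -47.6 0.8 1.1;-1.9 -10.8 10.3 -53.6 0.9 1.3;-2.3 -12.0 13.2 -59.6 1.0 1.5;-2.6 -10.2 14.8 -59.6 1.0 1.5;-2.9 -8.5 16.4 -59.6 1.0 1.5;-3.3 -6.7 18.1 -59.6 1.0 1.5", grip=0.7)

```text
clock: 9.2
eef_pos: [553.3, 168.3, 239.3]
eef_rot: [0.0, -0.043, 0.999, -0.003]
ft_force: [0.4, 0.9, 1.1]
opening: 0.849
```

```bash
python3 - <<'E'
from go import *
Rt=Rdown([-.092,.9957,0])
print(arm.get_obs()['eef_pos'],arm.get_obs()['ft_force'])
path([([552.3,175.4,130],Rt,5)])
E
```

```text
[553.33 168.35 239.29] [0.43 0.94 1.05]
seg 21.90442004824707 mm/row 0.0958496842674759 deg/row
5 0.0 0.2 2.2 -0.1 0.0 -0.1;0.0 0.3 4.4 -0.1 0.0 -0.1;0.0 0.5 6.6 -0.2 0.0 -0.2;0.0 0.6 8.7 -0.3 0.0 -0.3;0.0 0.8 10.9 -0.4 0.0 -0.3
```

jog_arm(deltas="0 0 2 0 0 0;0 0 4.5 0 0 0;0 0 7 0 0 0;0 0 9 0 0 0;0 0 10 0 0 0;0 0 10 0 0 0;0 0 10 0 0 0")

```text
clock: 9.9
eef_pos: [553.1, 168.7, 140.0]
eef_rot: [-0.0, -0.044, 0.999, -0.003]
ft_force: [0.4, -0.2, 0.4]
opening: 0.85
```

```bash
python3 - <<'E'
from h import *
o=arm.get_obs(); print(o['eef_pos'],o['eef_rot'],o['opening'])
p,d=arm.grab_frame('wrist'); np.save('pics/w6.npy',d); 
p=p[:,:,::-1].copy(); cv2.imwrite('pics/w6.png',p)
ax=np.array([.9957,.092,0]);ay=np.array([-.092,.9957,0]);g=np.array([552.3,175.4,32])
for P in [g,g+27*ay,g-27*ay,[634.9,150.9,31],[629,214.7,31]]: print(proj('wrist',P,o)[0])
C=cloud('wrist',d,o);Rt=Robs(o)
for u in (150,160,170,180,190,200,360,370,380,390,400,410):
  for v in (270,290): print(u,v,(C[v,u]-o['eef_pos'])@Rt)
E
```

```text
[553.08 168.74 139.98] [-0.   -0.04  1.   -0.  ] 0.8503404738685988
[286.81 203.35]
[322.99 203.3 ]
[250.62 203.42]
[247.32 296.49]
[325.44 296.39]
150 270 [-42.06 -91.59  81.34]
150 290 [  7.36 -48.59 -31.22]
160 270 [-45.15 -86.43  87.53]
160 290 [ 11.04 -42.39 -37.4 ]
170 270 [-55.31 -85.43 107.45]
170 290 [ 11.11 -38.67 -37.42]
180 270 [-68.28 -84.86 132.83]
180 290 [  9.13 -36.03 -33.94]
190 270 [-68.12 -75.95 132.68]
190 290 [  1.57 -35.79 -20.9 ]
200 270 [-67.69 -66.96 131.98]
200 290 [-88.31 -68.71 133.3 ]
360 270 [-58.    67.64 113.12]
360 290 [-88.33  74.28 133.31]
370 270 [-68.28  81.51 132.98]
370 290 [  5.94  36.55 -28.4 ]
380 270 [-68.01  90.19 132.29]
380 290 [ 11.01  37.7  -37.17]
390 270 [-68.34  99.27 132.76]
390 290 [ 11.74  40.94 -38.52]
400 270 [-55.68  98.91 107.98]
400 290 [  7.69  47.26 -31.69]
410 270 [-44.99  98.61  87.03]
410 290 [-59.52  99.05  82.98]
```

View pics/w6.png

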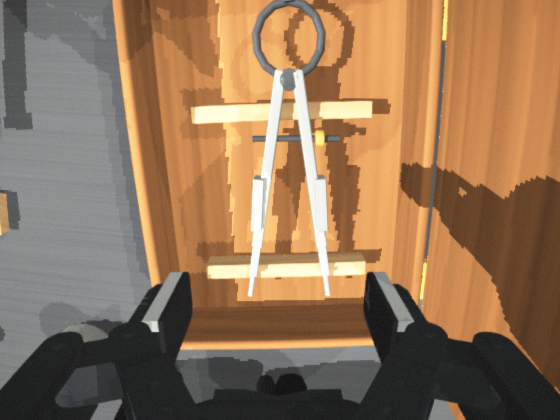

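jog_arm(deltas="0 0.9 1.5 0 0 0;0 0.9 4 0 0 0;0 0.9 7 0 0 0;0 0.9 9 0 0 0;0 0.9 10 0 0 0;0 0.9 10 0 0 0;0 0.9 10 0 0 0")

```text
clock: 10.65
eef_pos: [552.0, 177.2, 39.7]
eef_rot: [-0.0, -0.044, 0.999, -0.003]
ft_force: [0.3, -0.2, 0.1]
opening: 0.854
```

```bash
python3 - <<'E'
from h import *
o=arm.get_obs(); print(o['eef_pos'],o['eef_rot'],o['opening'],o['ft_force'])
p,d=arm.grab_frame('wrist'); np.save('pics/w7.npy',d); 
p=p[:,:,::-1].copy(); cv2.imwrite('pics/w7.png',p)
C=cloud('wrist',d,o)
for P in [[552.8,177.5,32]]: print(proj('wrist',P,o)[0])
E
```

```text
[551.98 177.23  39.7 ] [-0.   -0.04  1.   -0.  ] 0.853741741482564 [ 0.33 -0.18  0.06]
[277.14 264.74]
```

View pics/w7.png

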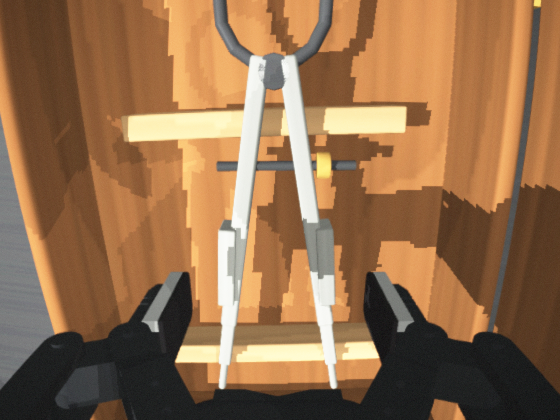

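jog_arm(deltas="0 0 1 0 0 0;0 0 2 0 0 0;0 0 3 0 0 0;0 0 3.7 0 0 0;0 0 4.1 0 0 0;0 0 4.3 0 0 0;0 0 4.3 0 0 0;0 0 4.3 0 0 0")

```text
clock: 11.5
eef_pos: [551.6, 176.5, -3.6]
eef_rot: [-0.001, -0.044, 0.999, -0.003]
ft_force: [-0.1, -1.0, -0.8]
opening: 0.847
```

```bash
python3 - <<'E'
from h import *
o=arm.get_obs(); print(o['eef_pos'],o['eef_rot'],o['opening'],o['ft_force'])
p,d=arm.grab_frame('wrist'); cv2.imwrite('pics/w8.png',p[:,:,::-1])
C=cloud('wrist',d,o); Rt=Robs(o)
for u in (165,172,178,184,187,370,375,380,385):
  for v in (272,278,285): print(u,v,(C[v,u]-o['eef_pos'])@Rt)
E
```

```text
[551.62 176.45  -3.64] [-0.   -0.04  1.   -0.  ] 0.8466240905288394 [-0.14 -1.   -0.76]
165 272 [  4.39 -49.01 -10.54]
165 278 [  0.9  -49.66  -9.57]
165 285 [ 11.48 -41.33 -34.47]
172 272 [ 11.08 -41.76 -23.3 ]
172 278 [ 11.87 -39.93 -29.74]
172 285 [ 11.41 -38.75 -34.28]
178 272 [ 11.17 -39.29 -23.42]
178 278 [ 11.47 -37.85 -28.94]
178 285 [ 11.31 -36.55 -34.07]
184 272 [ 11.79 -36.54 -24.56]
184 278 [ 10.67 -35.94 -27.43]
184 285 [  8.33 -35.83 -28.75]
187 272 [ 10.63 -35.95 -22.32]
187 278 [  8.84 -35.71 -24.02]
187 285 [  5.99 -35.82 -24.59]
370 272 [ 11.55  37.09 -24.06]
370 278 [ 10.23  36.61 -26.58]
370 285 [  7.5   36.69 -27.24]
375 272 [ 11.52  39.11 -24.04]
375 278 [ 11.5   37.87 -28.96]
375 285 [ 10.66  36.97 -32.87]
380 272 [ 11.35  41.22 -23.76]
380 278 [ 11.78  39.65 -29.5 ]
380 285 [ 11.3   38.5  -34.04]
385 272 [ 11.13  43.37 -23.37]
385 278 [ 11.46  41.78 -28.97]
385 285 [ 11.56  40.23 -34.54]
```

View pics/w8.png

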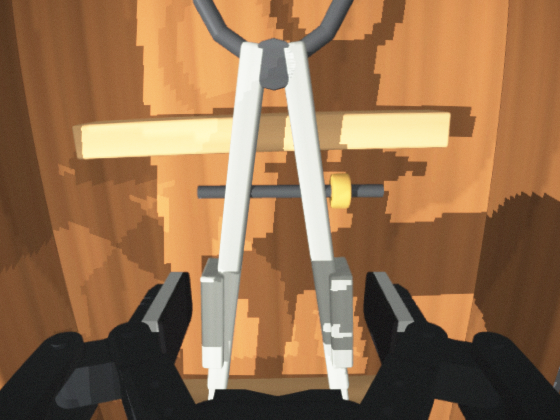

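jog_arm(deltas="0 0 0 0 0 0;0 0 0 0 0 0;0 0 0 0 0 0;0 0 0 0 0 0;0 0 0 0 0 0;0 0 0 0 0 0", grip=0.0, newtons=35)

```text
clock: 12.15
eef_pos: [552.9, 177.0, -1.9]
eef_rot: [0.001, -0.044, 0.999, -0.003]
ft_force: [-0.7, 0.3, 11.1]
opening: 0.504
```

```bash
python3 - <<'E'
from h import *
o=arm.get_obs(); print(o['eef_pos'],o['eef_rot'],o['opening'],o['ft_force'])
p,d=arm.grab_frame('wrist'); cv2.imwrite('pics/w9.png',p[:,:,::-1])
p,d=arm.grab_frame('scene'); crop(p[:,:,::-1],295,165,400,265,6,'pics/s9.png')
E
```

```text
[552.91 177.    -1.94] [ 0.   -0.04  1.   -0.  ] 0.5040057537645334 [-0.7   0.33 11.1 ]
```

View pics/w9.png

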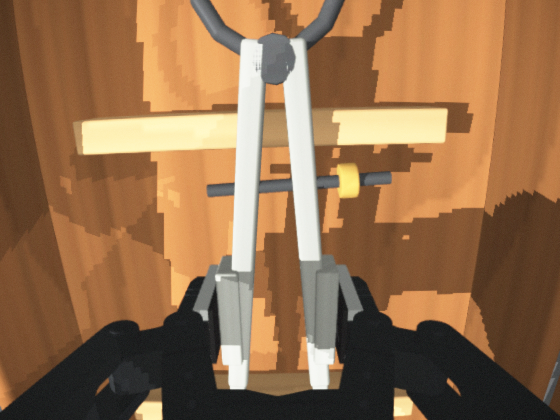

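View pics/s9.png

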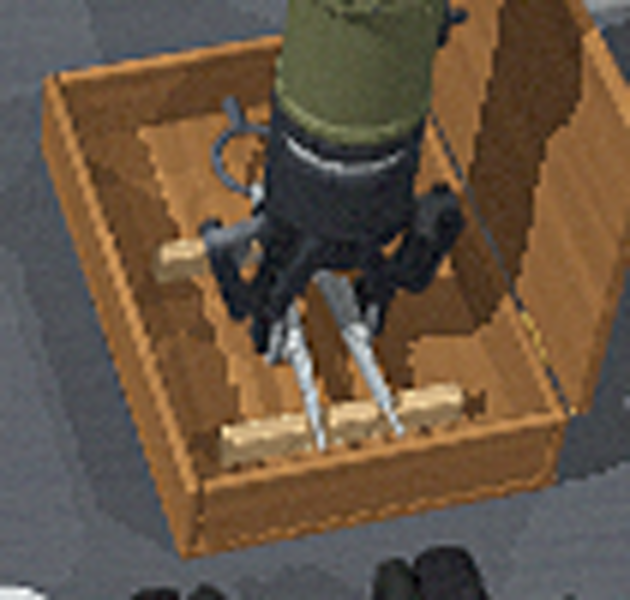

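jog_arm(deltas="0 0 -0.5 0 0 0;0 0 -1.5 0 0 0;0 0 -3 0 0 0;0 0 -5 0 0 0;0 0 -7 0 0 0;0 0 -9 0 0 0;0 0 -11 0 0 0;0 0 -12 0 0 0;0 0 -12 0 0 0;0 0 -12 0 0 0;0 0 -12 0 0 0")

```text
clock: 13.35
eef_pos: [550.8, 176.8, 115.2]
eef_rot: [-0.002, -0.044, 0.999, -0.004]
ft_force: [-1.0, 0.3, -1.7]
opening: 0.503
```

```bash
python3 - <<'E'
from h import *
o=arm.get_obs(); print(o['eef_pos'],o['eef_rot'],o['opening'],o['ft_force'],o['moment'])
p,d=arm.grab_frame('wrist'); cv2.imwrite('pics/w10.png',p[:,:,::-1]); np.save('pics/w10.npy',d)
p,d=arm.grab_frame('scene'); crop(p[:,:,::-1],285,110,405,230,5,'pics/s10.png')
p,d=arm.grab_frame('side'); crop(p[:,:,::-1],190,90,320,200,5.5,'pics/d10.png')
E
```

```text
[550.76 176.84 115.21] [-0.   -0.04  1.   -0.  ] 0.5032984406139301 [-0.99  0.31 -1.69] [ 0.02 -0.08  0.04]
```

View pics/w10.png

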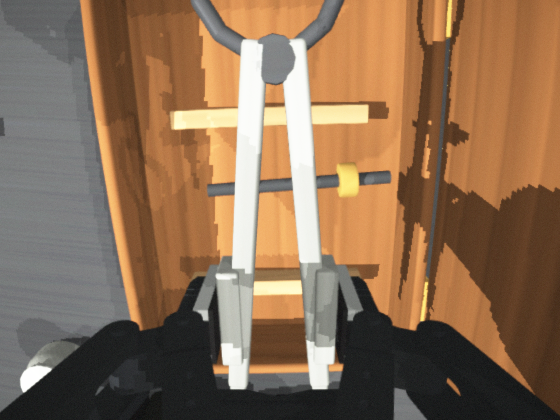

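View pics/s10.png

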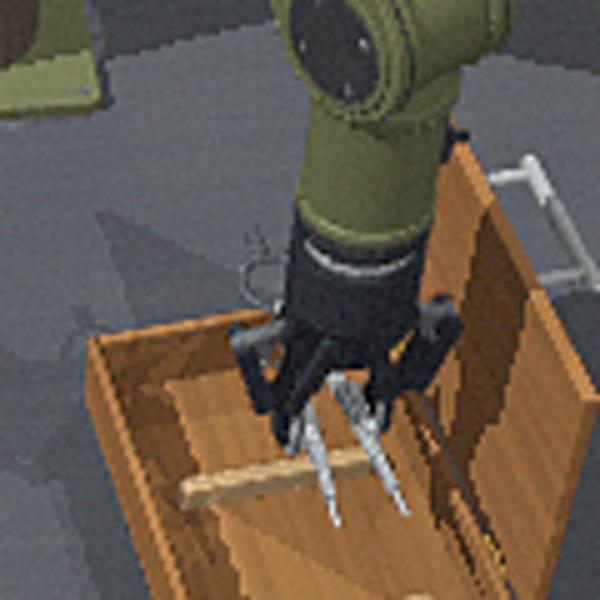

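View pics/d10.png

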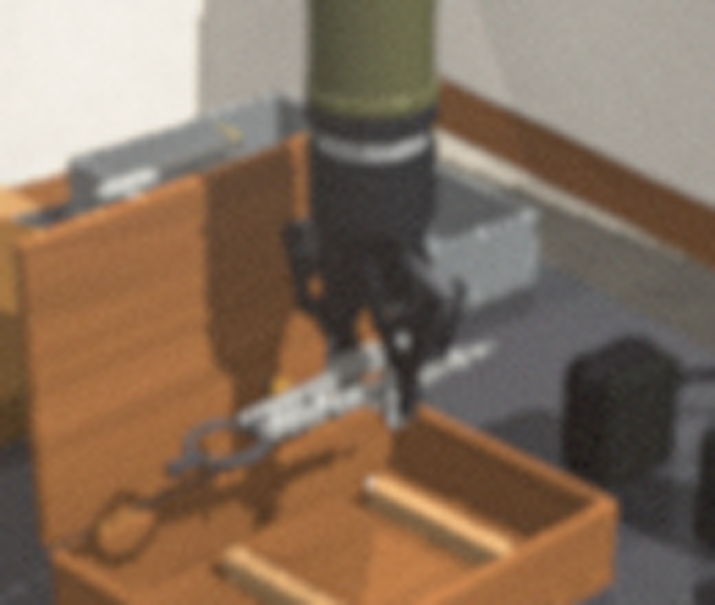

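```bash
python3 - <<'E'
from h import *
o=arm.get_obs();Rt=Robs(o)
s=lambda x,y:(285+x/5-.4,110+y/5-.4); d=lambda x,y:(190+x/5.5-.4,90+y/5.5-.4)
sR=s(337,523); sL=s(406,513); dd=d(492,346)
print(tri('scene',sR,'side',dd),tri('scene',sL,'side',dd))
for z in (145,149,153):
    a=atz('scene',[sR,sL],z); print(z,a,np.linalg.norm(a[0]-a[1]),(a-o['eef_pos'])@Rt)
D=np.load('pics/w10.npy');C=cloud('wrist',D,o)
for u,v in [(250,60),(295,60),(255,100),(290,100),(248,150),(305,150),(240,250),(312,250),(229,280),(326,280),(229,310),(326,310),(235,350),(322,350),(235,375),(319,375)]: print(u,v,(C[v,u]-o['eef_pos'])@Rt, C[v,u])
print(C[:,:,2][380:395,225:250:5]); 
E
```

```text
(array([634.56, 162.56, 150.27]), np.float64(2.829086711211954)) (array([642.43, 190.67, 147.19]), np.float64(33.921990833548456))
145 [[629.25 165.1  145.  ]
 [626.41 206.3  145.  ]] 41.29923857402812 [[-76.79 -18.96 -29.83]
 [-77.59  22.33 -30.14]]
149 [[632.37 164.1  149.  ]
 [629.55 205.15 149.  ]] 41.152875221730106 [[-79.8  -20.26 -33.83]
 [-80.6   20.88 -34.14]]
153 [[635.49 163.09 153.  ]
 [632.68 204.   153.  ]] 41.00651186943217 [[-82.81 -21.56 -37.83]
 [-83.6   19.44 -38.14]]
250 60 [ 88.74  -7.85 -37.54] [463.4  161.69 153.2 ]
295 60 [ 88.82   5.63 -36.51] [462.14 175.11 152.06]
255 100 [ 77.06  -6.51 -37.74] [474.92 164.06 153.34]
290 100 [ 77.05   4.19 -37.45] [473.99 174.71 152.97]
248 150 [ 61.56  -9.04 -36.73] [490.58 162.88 152.3 ]
305 150 [ 61.68   9.09 -37.55] [488.86 180.94 152.99]
240 250 [ 27.14 -12.58 -37.47] [525.18 162.39 152.95]
312 250 [ 27.2   12.31 -37.59] [522.93 187.17 152.88]
229 280 [ 17.22 -16.42 -40.73] [535.4  159.45 156.2 ]
326 280 [ 17.32  17.19 -40.89] [532.36 192.93 156.11]
229 310 [  4.55 -17.1  -39.92] [548.08 159.88 155.35]
326 310 [  4.4   17.94 -39.67] [545.16 194.8  154.84]
235 350 [-12.93 -15.63 -40.25] [565.37 162.89 155.61]
322 350 [-12.67  17.16 -40.57] [562.23 195.53 155.69]
235 375 [-27.88 -16.61 -37.13] [580.34 163.2  152.45]
319 375 [-27.68  17.02 -37.34] [577.18 196.68 152.42]
[[ -1.09 152.79 152.21 153.27 153.32]
 [ -1.86 151.02 152.84 152.27 152.29]
 [ -2.77 152.72 152.35 152.71 152.16]
 [  0.43 152.23 151.76 152.71 153.26]
 [ -1.06 152.25 152.85 152.48 152.42]
 [ -0.63 152.08 153.22 151.6  153.61]
 [ -1.95 151.69 152.77 153.07 151.91]
 [  0.4  151.09 151.81 151.64 151.33]
 [ -0.89 151.25 152.72 151.51 151.42]
 [198.93 198.19 198.35 199.43 198.96]
 [199.47 199.65 199.24 199.52 198.6 ]
 [199.61 200.25 200.29 199.5  199.13]
 [199.61 200.81 200.49 200.79 199.94]
 [200.52 200.29 200.49 201.4  199.54]
 [201.08 200.9  200.42 200.6  199.99]]
```

```bash
python3 - <<'E'
from h import *
o=arm.get_obs()
Rt=Robs(o)
def meas(img,lo,hi):
    # leg outer edges per row, on plane
    im=cv2.imread(img); hsv=cv2.cvtColor(im,cv2.COLOR_BGR2HSV); g=cv2.cvtColor(im,cv2.COLOR_BGR2GRAY)
    res=[]
    for v in list(range(100,112))+list(range(205,245)):
        row=(hsv[v,:,1]<60)&(g[v]>140); us=np.where(row[200:360])[0]+200
        res.append((v,us.min(),us.max(),))
    return np.array(res)
c=arm.camera_model('wrist');T=np.array(c['T_tool_cam'])
for img,zt in (('pics/w8.png',-40.6),('pics/w10.png',-37.5)):
    r=meas(img,0,0)
    pts=[]
    for k in (1,2):
        p=cv2.undistortPoints(np.c_[r[:,k]+(-.5 if k==1 else .5),r[:,0]].astype(float).reshape(-1,1,2),c['K'],c['distortion']).reshape(-1,2)
        d=(T[:3,:3]@np.c_[p,np.ones(len(p))].T).T; s=(zt-T[2,3])/d[:,2]; pts.append(T[:3,3]+d*s[:,None])
    for P in pts:
        sl=np.polyfit(P[:,0],P[:,1],1); rr=P[:,1]-np.polyval(sl,P[:,0]); w=abs(rr)<0.6; sl=np.polyfit(P[w,0],P[w,1],1); print(img,'slope',sl,w.sum(),len(w),rr[w].std())
E
```

```text
pics/w8.png slope [  0.14 -23.31] 52 52 0.09179023580253391
pics/w8.png slope [-0.17 23.43] 52 52 0.10471574259101961
pics/w10.png slope [  0.07 -17.23] 52 52 0.09010495388543911
pics/w10.png slope [-0.1  18.01] 52 52 0.09801253680206523
```

```bash
cat > legang.py <<'E'
from h import *
c=arm.camera_model('wrist');T=np.array(c['T_tool_cam'])
def leg(img,zt):
    im=cv2.imread(img); hsv=cv2.cvtColor(im,cv2.COLOR_BGR2HSV); g=cv2.cvtColor(im,cv2.COLOR_BGR2GRAY); rows=list(range(100,112))+list(range(205,245))
    r=[]
    for v in rows:
        row=(hsv[v,:,1]<60)&(g[v]>140); us=np.where(row[200:360])[0]+200; r.append((v,us.min(),us.max()))
    r=np.array(r); a=[];y=[]
    for k in (1,2):
        p=cv2.undistortPoints(np.c_[r[:,k]+(-.5 if k==1 else .5),r[:,0]].astype(float).reshape(-1,1,2),c['K'],c['distortion']).reshape(-1,2)
        d=(T[:3,:3]@np.c_[p,np.ones(len(p))].T).T; s=(zt-T[2,3])/d[:,2]; P=T[:3,3]+d*s[:,None]
        sl=np.polyfit(P[:,0],P[:,1],1); a.append(np.arctan(sl[0])); y.append(np.polyval(sl,[0,40]))
    return a[0]-a[1],np.array(a),np.array(y)
if __name__=='__main__':
    for a in (('pics/w8.png',-40.6),('pics/w10.png',-37.5)): print(a,[np.round(x,4) for x in leg(*a)])
E
python3 legang.py
```

```text
('pics/w8.png', -40.6) [np.float64(0.3041), array([ 0.14, -0.16]), array([[-23.31, -17.68],
       [ 23.43,  16.81]])]
('pics/w10.png', -37.5) [np.float64(0.1707), array([ 0.07, -0.1 ]), array([[-17.23, -14.38],
       [ 18.01,  14.02]])]
```

```bash
python3 - <<'E'
from h import *
crop(cv2.imread('pics/scene0.png'),200,225,280,260,9.5,'pics/k1.png'); crop(cv2.imread('pics/side0.png'),305,215,370,268,10,'pics/k2.png')
E
```

```text
(no output)
```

View pics/k1.png

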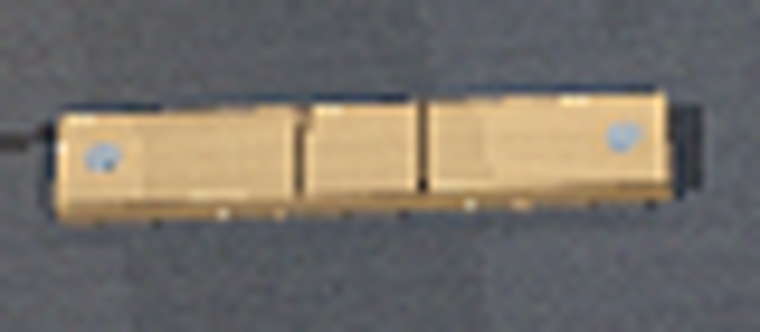

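View pics/k2.png

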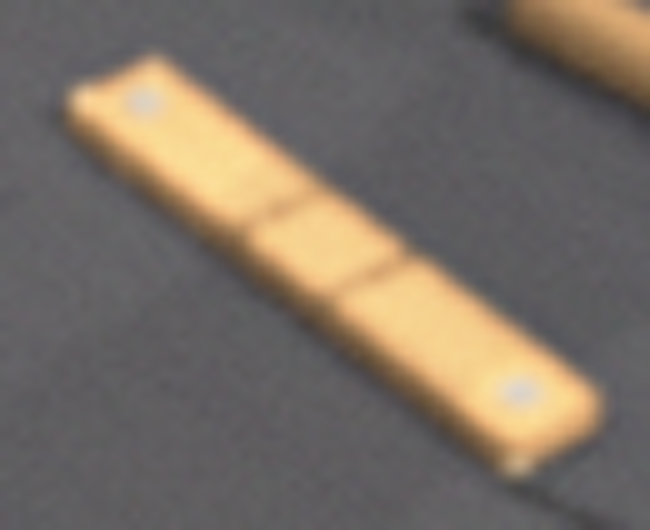

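```bash
python3 - <<'E'
from h import *
s=lambda x,y:(200+x/9.5-.45,225+y/9.5-.45); d=lambda x,y:(305+x/10-.45,215+y/10-.45)
S=dict(near_R=(58,116),near_L=(665,94),far_R=(60,206),far_L=(668,190),lR_n=(300,108),lR_f=(300,198),lL_n=(421,100),lL_f=(423,192))
Dd=dict(near_R=(515,456),near_L=(68,100),far_R=(600,403),far_L=(153,57),lR_n=(333,297),lR_f=(408,248),lL_n=(246,231),lL_f=(318,186))
for k in S: print(k,atz('scene',[s(*S[k])],12)[0],atz('side',[d(*Dd[k])],12)[0],tri('scene',s(*S[k]),'side',d(*Dd[k])))
E
```

```text
near_R [ 563.18 -272.92   12.  ] [ 560.84 -276.95   12.  ] (array([ 562.44, -274.26,   10.03]), np.float64(2.5657984313175195))
near_L [576.5  -73.66  12.  ] [576.33 -73.44  12.  ] (array([576.38, -73.55,  11.96]), np.float64(0.2557917603574776))
far_R [ 599.5  -272.44   12.  ] [ 597.9  -276.73   12.  ] (array([ 599.19, -273.99,   10.36]), np.float64(3.133612603293943))
far_L [615.11 -76.06  12.  ] [613.67 -73.38  12.  ] (array([614.  , -74.85,  11.8 ]), np.float64(2.867757272162846))
lR_n [ 568.79 -193.59   12.  ] [ 571.56 -194.     12.  ] (array([ 570.21, -194.17,   13.25]), np.float64(1.5432192410212255))
lR_f [ 604.98 -194.95   12.  ] [ 606.55 -191.78   12.  ] (array([ 605.34, -193.98,   13.38]), np.float64(2.072298534865584))
lL_n [ 569.97 -153.8    12.  ] [ 573.52 -155.36   12.  ] (array([ 571.95, -154.97,   13.41]), np.float64(2.8661504939339038))
lL_f [ 607.05 -155.15   12.  ] [ 607.  -153.3   12. ] (array([ 606.78, -154.46,   12.33]), np.float64(1.602499145494248))
```

```bash
python3 - <<'E'
from go import *
Rt=Rdown([.066,.998,0])
f=lambda h:np.array([588.2,-174.2,h])-Rt@np.array([-79.5,.8,-32.5])
print(f(60),f(24))
P=f(110); P0=arm.get_obs()['eef_pos']
path([(P,Rt,12)])
E
```

```text
[ 508.82 -169.75   27.5 ] [ 508.82 -169.75   -8.5 ]
seg 29.280193569909255 mm/row 0.7360537335552956 deg/row
12 0.6 -2.8 0.3 0.0 0.0 0.7;1.2 -5.7 0.7 -0.1 0.0 1.5;1.8 -8.5 1.0 -0.1 0.0 2.2;2.4 -11.4 1.4 -0.1 -0.1 2.9;3.0 -14.2 1.7 -0.2 -0.1 3.7;3.6 -17.1 2.0 -0.2 -0.1 4.4;4.2 -19.9 2.4 -0.3 -0.1 5.1;4.8 -22.8 2.7 -0.3 -0.1 5.9;5.4 -25.6 3.0 -0.3 -0.1 6.6;6.0 -28.5 3.4 -0.4 -0.1 7.4;6.6 -31.3 3.7 -0.4 -0.1 8.1;7.2 -34.1 4.1 -0.4 -0.2 8.8
```

jog_arm(deltas="0.3 -1.4 0 0 0 0.4;0.9 -4.2 0 0 0 1;1.5 -7.1 0.2 0 0 1.8;2.1 -10 0.6 0 0 2.6;2.7 -12.8 1 0 0 3.3;3.3 -15.7 1.5 -0.1 0 4;4 -19 2.0 -0.2 0 4.8;4.6 -22 2.5 -0.3 -0.1 5.6;5.3 -25.2 3.0 -0.3 -0.1 6.5;6.0 -28.5 3.4 -0.4 -0.1 7.4;6.6 -31.7 3.8 -0.4 -0.1 8.2;7.2 -34.1 4.1 -0.4 -0.2 8.8", grip=-0.015)

```text
clock: 14.7
eef_pos: [508.3, -173.0, 77.2]
eef_rot: [0.001, 0.035, 0.999, -0.001]
ft_force: [0.5, 0.7, -1.3]
opening: 0.496
```

jog_arm(deltas="0 0 0 0 0 0;0 0 0.5 0 0 0;0 0 1.5 0 0 0;0 0 2.5 0 0 0;0 0 3 0 0 0;0 0 3 0 0 0;0 0 3 0 0 0;0 0 3 0 0 0")

```text
clock: 15.5
eef_pos: [510.0, -169.0, 47.8]
eef_rot: [0.001, 0.033, 0.999, -0.0]
ft_force: [-0.4, -0.3, -2.5]
opening: 0.492
```

```bash
python3 - <<'E'
from h import *
o=arm.get_obs(); print(o['clock'],o['eef_pos'],o['eef_rot'],o['opening'],o['ft_force'],o['joint_positions'])
p,d=arm.grab_frame('wrist'); cv2.imwrite('pics/w11.png',p[:,:,::-1]); np.save('pics/w11.npy',d)
p,d=arm.grab_frame('scene'); crop(p[:,:,::-1],200,160,290,260,6,'pics/s11.png')
p,d=arm.grab_frame('side'); crop(p[:,:,::-1],270,170,390,270,6,'pics/d11.png')
import legang; print(legang.leg('pics/w11.png',-37.5))
E
```

```text
15.5 [ 510.02 -168.98   47.83] [ 0.    0.03  1.   -0.  ] 0.4919149278112931 [-0.4  -0.35 -2.49] [ 0.32  0.85 -0.14  1.96  0.32  0.35  1.43]
(np.float64(0.16220816130200122), array([ 0.07, -0.09]), array([[-17.33, -14.5 ],
       [ 17.46,  13.78]]))
```

View pics/w11.png

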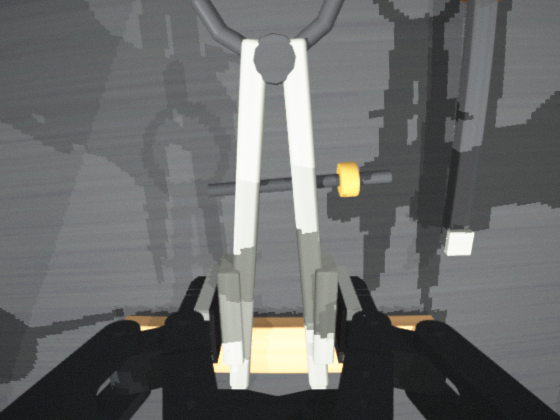

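View pics/s11.png

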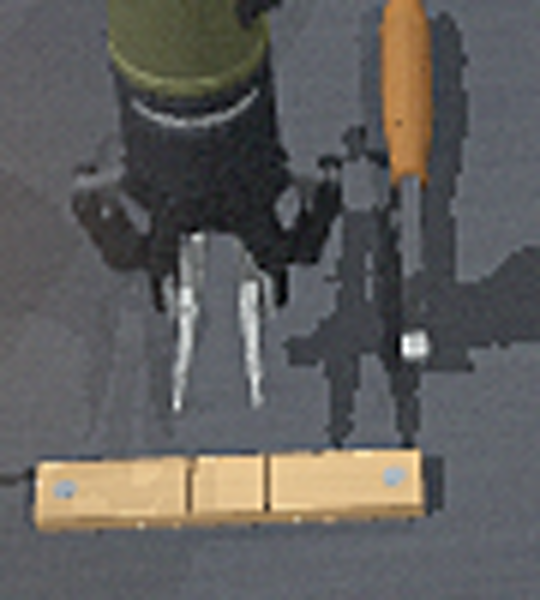

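View pics/d11.png

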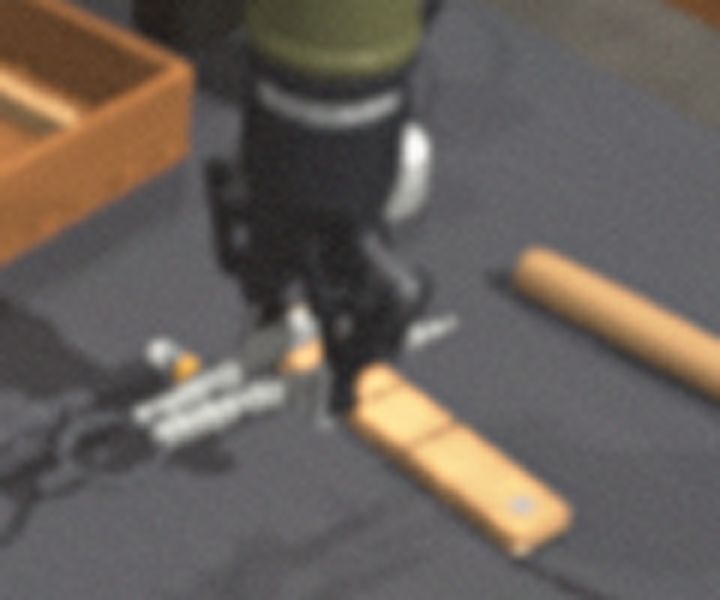

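```bash
python3 - <<'E'
from h import *
o=arm.get_obs();Rt=Robs(o)
s=lambda x,y:(200+x/6-.42,160+y/6-.42); d=lambda x,y:(270+x/6-.42,170+y/6-.42)
sR=s(177,410); sL=s(259,406); dR=d(457,320)
print(tri('scene',sR,'side',dR))
for z in (80.4,):
    a=atz('scene',[sR,sL],z); print(a,np.linalg.norm(a[0]-a[1]),(a-o['eef_pos'])@Rt)
    print(proj('scene',a))
D=np.load('pics/w11.npy');C=cloud('wrist',D,o)
for u,v in [(250,60),(295,60),(255,100),(290,100),(248,150),(305,150),(240,250),(312,250),(235,375),(319,375)]: print(u,v,((C[v-2:v+3,u-2:u+3].reshape(-1,3)-o['eef_pos'])@Rt).mean(0), C[v-2:v+3,u-2:u+3,2].mean())
# lines now in scene
print('lines',atz('scene',[s(189,485),s(267,481)],12))
print(proj('scene',[[589.5,-154.2,12],[586.9,-194.2,12]]), s(267,481),s(189,485))
E
```

```text
(array([ 591.92, -195.04,   82.91]), np.float64(1.7728910803818028))
[[ 589.41 -194.46   80.4 ]
 [ 591.48 -153.6    80.4 ]] 40.914707164505536 [[-81.04 -19.99 -32.25]
 [-80.42  20.92 -32.25]]
[[229.08 227.91]
 [242.75 227.25]]
250 60 [ 88.79  -7.92 -37.5 ] 85.18168381601723
295 60 [ 88.79   5.52 -37.44] 85.12347939894568
255 100 [ 77.1   -6.6  -37.27] 84.97747094643888
290 100 [ 77.1    4.13 -37.35] 85.05993920031887
248 150 [ 61.68  -9.08 -37.18] 84.93878368559717
305 150 [ 61.75   9.02 -37.61] 85.35997072244886
240 250 [ 27.18 -12.65 -37.44] 85.29476532066514
312 250 [ 27.14  12.27 -37.34] 85.18859163433184
235 375 [-27.7  -16.66 -37.27] 85.27236918624277
319 375 [-27.6   16.94 -37.36] 85.36608795639643
lines [[ 586.08 -194.39   12.  ]
 [ 588.03 -154.11   12.  ]]
[[244.08 240.13]
 [231.15 240.62]] (244.08, 239.7466666666667) (231.08, 240.41333333333333)
```

jog_arm(deltas="0.2 0 0.7 0 0 0;0.2 0 1.7 0 0 0;0.2 0 2.8 0 0 0;0.2 0 3.8 0 0 0;0.2 0 4.7 0 0 0;0.2 0 5.3 0 0 0;0.2 0 5.6 0 0 0;0.2 0 5.6 0 0 0;0.2 0 5.6 0 0 0;0.2 0 5.6 0 0 0;0.2 0 5.6 0 0 0")

```text
clock: 16.75
eef_pos: [508.1, -169.1, -8.0]
eef_rot: [0.001, 0.033, 0.999, -0.0]
ft_force: [-0.1, -0.6, -2.2]
opening: 0.495
```

```bash
python3 - <<'E'
from h import *
o=arm.get_obs(); print(o['clock'],o['eef_pos'],o['eef_rot'],o['opening'],o['ft_force'])
p,d=arm.grab_frame('wrist'); cv2.imwrite('pics/w12.png',p[:,:,::-1]); np.save('pics/w12.npy',d)
p,d=arm.grab_frame('scene'); crop(p[:,:,::-1],200,195,290,260,8.5,'pics/s12.png');cv2.imwrite('pics/sf.png',p[:,:,::-1])
p,d=arm.grab_frame('side'); crop(p[:,:,::-1],270,170,390,270,6,'pics/d12.png')
import legang; print(legang.leg('pics/w12.png',-37.4)[0])
E
```

```text
16.75 [ 508.13 -169.06   -8.  ] [ 0.    0.03  1.   -0.  ] 0.49482988952037266 [-0.13 -0.55 -2.24]
0.16023742962214393
```

View pics/s12.png

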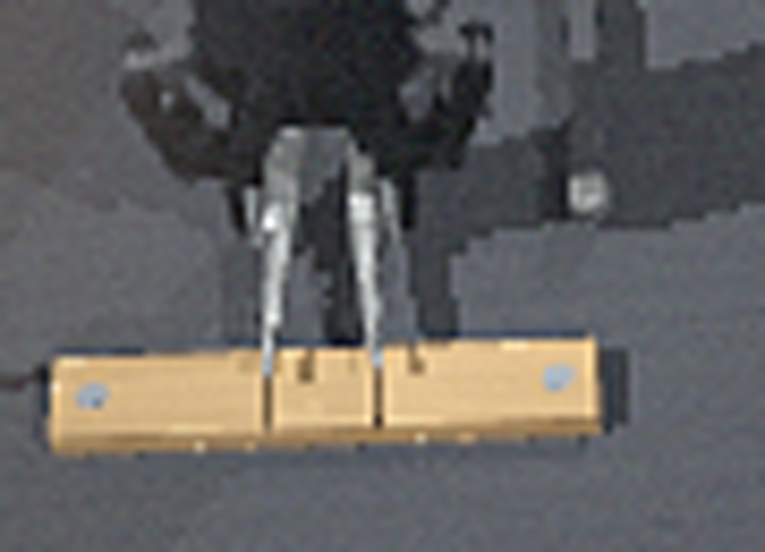

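View pics/d12.png

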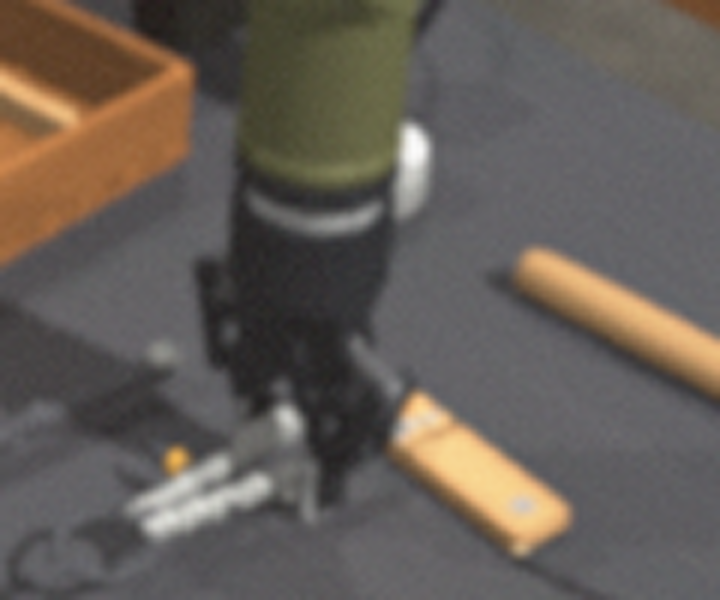

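View pics/sf.png

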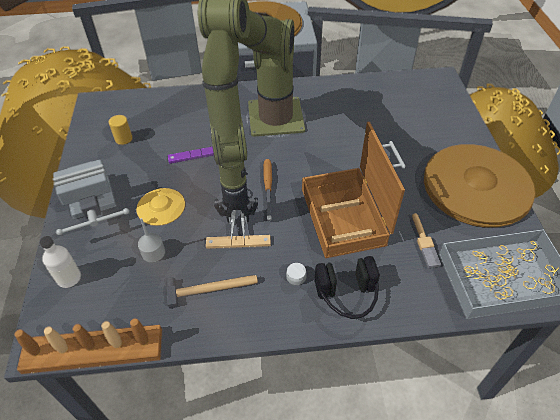

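jog_arm(deltas="0 0 0.1 0 0 0;0 0 0.3 0 0 0;0 0 0.3 0 0 0;0 0 0.3 0 0 0;0 0 0.3 0 0 0;0 0 0.3 0 0 0;0 0 0.3 0 0 0;0 0 0.3 0 0 0")

```text
clock: 17.7
eef_pos: [507.9, -169.0, -11.4]
eef_rot: [0.001, 0.033, 0.999, 0.0]
ft_force: [-0.4, 0.1, -0.1]
opening: 0.498
```

```bash
python3 - <<'E'
from h import *
o=arm.get_obs(); print(o['clock'],o['eef_pos'],o['eef_rot'],o['opening'],o['ft_force'],abs(o['joint_vel']).max())
p,d=arm.grab_frame('scene'); crop(p[:,:,::-1],215,215,265,250,15,'pics/s13.png')
pw,dw=arm.grab_frame('wrist'); C=cloud('wrist',dw,o)
for u,v in [(250,60),(295,60),(240,250),(312,250),(235,375),(319,375)]: print(C[v-2:v+3,u-2:u+3,2].mean())
Dp,ds=arm.grab_frame('side'); C=cloud('side',ds)
m=np.zeros((420,560),np.uint8); cv2.fillPoly(m,[np.array([[205,145],[252,130],[252,155],[207,178]])],1); P=C[(m>0)&(ds>0)]
w=np.ones(len(P),bool)
for _ in range(4):
    c=P[w].mean(0); nn=np.linalg.svd(P[w]-c)[2][2]; r=(P-c)@nn; w=abs(r)<3*r[w].std()+1
print('lid normal z',nn)
E
```

```text
17.7 [ 507.85 -168.99  -11.38] [0.   0.03 1.   0.  ] 0.4975112919229425 [-0.37  0.12 -0.13] 0.0015313208938276728
25.642857749801127
30.373914090590937
25.885296342480288
25.742275390847798
26.079090860917873
26.194666324917595
lid normal z [ 0.12 -0.99 -0.  ]
```

View pics/s13.png

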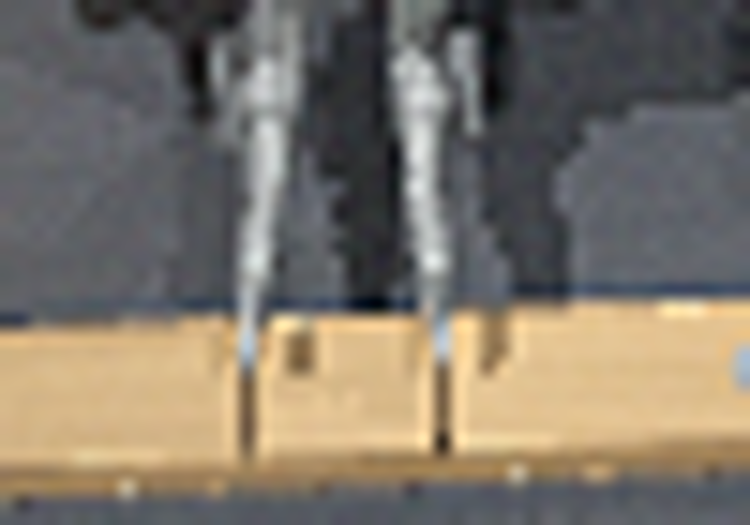

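```bash
python3 - <<'E'
from h import *
o=arm.get_obs(); Rt=Robs(o); print(o['ft_force'],o['moment'],o['opening'])
pw,dw=arm.grab_frame('wrist'); cv2.imwrite('pics/w14.png',pw[:,:,::-1]); C=cloud('wrist',dw,o)
import legang; print(.3041-legang.leg('pics/w14.png',-37.4)[0])
for v in range(262,300,4): print(v,[((C[v,u]-o['eef_pos'])@Rt).round(1) for u in (205,212,345,352)])
crop(pw[:,:,::-1],160,230,400,400,3.2,'pics/w14c.png')
E
```

```text
[ 0.32 -0.86 -1.79] [ 0.01 -0.11  0.02] 0.5011993606176086
0.14266890197262477
262 [array([  9.1, -31.2,  -9.8]), array([  9.3, -28. , -10.3]), array([  9.6,  29.5, -10.7]), array([ 9.1, 32.7, -9.7])]
266 [array([  7.9, -31. , -11.2]), array([ 11.3, -26.6, -18. ]), array([ 11.5,  28. , -18.5]), array([  7.6,  32.7, -10.6])]
270 [array([  5.4, -31.3, -10.2]), array([ 11.6, -25.9, -22.2]), array([ 12. ,  27.2, -22.9]), array([  5.4,  32.9, -10.1])]
274 [array([  3.6, -31.4, -10.4]), array([ 11.7, -25.3, -25.8]), array([ 11.4,  26.8, -25.2]), array([  3.5,  33. , -10.2])]
278 [array([ 11.2, -27.6, -28.2]), array([ 11.4, -24.8, -28.6]), array([ 10.9,  26.5, -27.5]), array([  7.9,  30.5, -22. ])]
282 [array([ 11.4, -26.9, -31.7]), array([ 11.4, -24.3, -31.6]), array([ 11.6,  25.7, -32. ]), array([  7.5,  30. , -24.6])]
286 [array([ 11.5, -26.3, -34.8]), array([ 11.5, -23.8, -34.8]), array([ 11.6,  25.1, -35. ]), array([ 11.6,  27.7, -35.1])]
290 [array([ 10.5, -26.2, -36. ]), array([ 11.2, -23.4, -37.2]), array([ 11.6,  24.6, -37.8]), array([ 10.7,  27.5, -36.3])]
294 [array([ 11. , -25.5, -39.7]), array([ 11.2, -22.9, -39.9]), array([ 12. ,  24. , -41.2]), array([ 11. ,  26.9, -39.6])]
298 [array([ 11.3, -24.9, -42.8]), array([ 11.4, -22.4, -43. ]), array([ 12. ,  23.6, -43.9]), array([ 11.4,  26.2, -43. ])]
```

View pics/w14c.png

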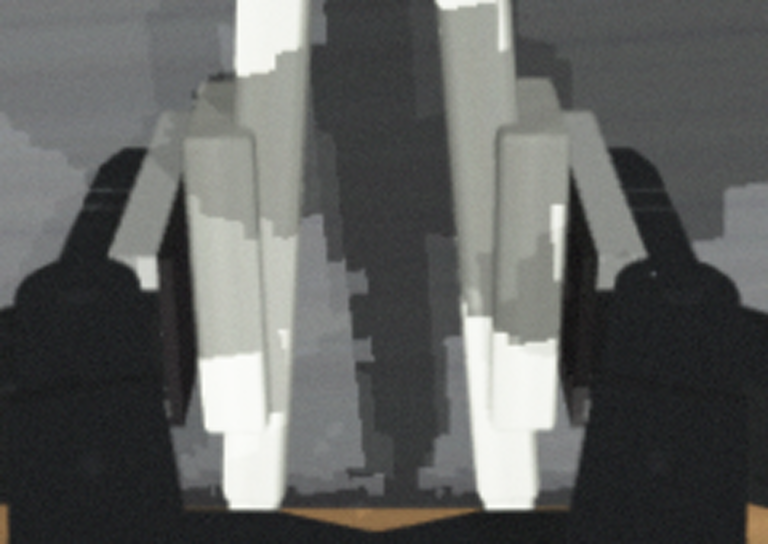

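```bash
python3 -c "
from workcell import arm
print(arm.hand_in())"
```

```text
the job is handed in; nothing more can be done
None
```

I folded the lid straight up and left it standing. I then took the dividers out of the case, squeezed them, and handed in at about 18 s while still holding them over the pale size stick.

**Last checks**
- **Lid:** a plane fitted to its inner face just before handing in shows it upright; earlier fits put it within about 0.01 rad of vertical.
- **Points:** the squeeze angle is about 0.143, which makes the points about 39.5 mm apart. A scene-camera measurement taken with the dividers still higher up gave 40.9 mm, so the two estimates sit either side of 40 mm and I left the grip as it was.
- **Position:** in the last close crop each point lies over its own line. Their centres are about 21 mm above the bench, so their undersides are about 7 mm above the stick.
- **Level and steady:** the tops of the legs are level to within about 0.5 mm along their length. The wrist force was about the dividers' weight, so there was no sign of contact.

**What disagreed**
- **Finger length:** the fingertips turned out to be about 15 mm behind the reported TCP when shut, not 14 mm ahead as stated. The first close on the handle therefore met nothing; I corrected for the offset and gripped it on the second try.
- **Force in the case:** squeezing the dividers there pressed down with about 11 N, well under the limit.

None of the other things on the bench were touched by any move I made.

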